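Pack jade tablets into the slide-cover sample box

ROBOT

A 6-joint arm with a two-finger parallel gripper is mounted at the origin on a cart in front of the work surface, level with it; the furniture and walls round the work are solid. World frame = base frame: x ahead of the robot, y to its left, z up, the work surface at z = 0. Lengths are in m, angles in rad, forces in N, time in s.
With the tool pointing down it reaches from about 0.3 to 0.875 m from the base axis. Payload 6.4 kg.
Tool frame: the origin (TCP) lies midway between the tips of the shut fingers; the grasp point (between the pads) lies 19 mm behind it; z points along the fingers, y is the line along which they close (so a half turn about z gives the same grasp; the last joint's range is limited). The gripper opens to 88 mm and grips with 3 to 60 N. Pads are 18 mm wide; open, the fingers measure 123 mm over their backs; the gripper's body (75 mm by 187 mm) begins 45 mm behind the grasp point.
Start: joints at [-1.398, 0.181, 1.607, -0, 1.354, -0.206], TCP at [0.213, -0.534, 0.239] pointing down, gripper open.
Joint ranges: [-2.99, 2.99], [-0.89, 2.07], [0.3, 2.58], [-1.14, 4.28], [0, 2.63], [-3.12, 3.12]. Speed limits (rad/s): [2.57, 2.57, 3.01, 3.14, 3.14, 3.14].

INTERFACE

Orientations are given as a rotation vector (axis times angle).
In Python, from bench import manip, get_image, camera_info gives the robot as it stands.
- The arm moves only by the tool arm_command, never from a script. Its arguments are lists of equal length, an entry for each row: "grip": the opening, from 0 (shut) to 1 (fully open); "xyz": the shift along the world's x, y, z scaled (see below), a list of three; "yaw": the turn about the world's z scaled (see below). In form: {"grip": [grip, ...], "xyz": [[tx, ty, tz], ...], "yaw": [yaw, ...]}. A call has exactly 10 rows; each row shifts and turns the commanded pose from where the row before left it; what a row does not reach is not made up. The controller multiplies each number of a shift by 250 mm and each number of a turn by 2 pi rad. A row lasts 1/12 s, in which the tool goes at most 41.7 mm and 7.16 degrees, less where a joint would pass 70% of its speed; a pose out of reach is approached as far as the arm can. A call with a number of a shift or a turn outside -1 to 1 is refused whole. A call with a gripper value outside its range is refused whole. The fingers move at their own pace and stop on an object; "newtons" is the grip in N (left out, the last holds). Time passes only in rows, so rows that do not move let the fingers close, or fill a call up. It gives the time, the measured TCP pose, the force, the opening and the grip force at its end, in the units of the state.
- manip.get_state(): the state, without advancing time (a new reading comes with each control period).
- get_image(name): name is "side" or "top" or "wrist"; returns the picture (420x560x3 uint8, red, green, blue); there is no depth.
- camera_info(name): a dict with "mtx" (3x3 intrinsics, pixels), "dist" ([k1, k2, p1, p2, k3] as OpenCV has them; the pictures are not rectified), "rvec" (rotation vector, rad) and "tvec" (3), from world to camera coordinates, as OpenCV has them. Camera axes: x right, y down, z forward; pixel columns grow to the right and rows downward; lengths in m; the calibration is good to about 2 mm. A picture is of the moment at which its call begins: read the wrist's pose just before it. camera_info takes no time and is no camera call; for the wrist camera it gives the pose at the moment of the call.
- manip.close_job(): hands the job in; it is judged then, once.
The state is a dict: "clock": time; "q": joint angles; "dq": joint speeds; "joint_torque": joint torques, N m; "position": TCP position; "orientation": TCP orientation; "force": force on the tool from outside, world axes, zero at the start; "wrist_torque": the same for the moment, N m; "width": finger opening in m; "gripper_force": force on a finger pad.
Only numpy, scipy, OpenCV 4.12 (cv2) and the standard library are available. Lean on these libraries where they do the work, as an engineer would, in place of code of your own. Each camera call takes 0.05 s, during which the arm holds its last target. There are 200 camera calls.

TASK

Pack the jade tablets into the wooden sample box: swing the brass latch clear, push the flush cover lengthwise from behind through the finger notch until it overhangs the open end enough to pinch, then take it there, lift it up clear of the box and lay it flat on the bare table. Put every loose tablet from the table flat into a pocket of the box, one to a pocket, then put the cover back fully home under the two brass noses and swing the latch fully shut across its end. Leave the loupe and the torch where they are.

Things in the scene. Friction and masses are not known exactly. Their poses are not given: they have to be found in the camera images.
- case: fixed low sample box of pale wood, 276 mm long (its x), 76 wide (its y); origin on the table under the middle of the row of 4 pockets, z up. Lined pockets 61 (x) x 51 (y) mm, floor 4 mm up, dividers 4 mm thick ending 13 mm up. Above them a lengthwise channel 64 mm wide takes the cover: ledges (cover's seat) 15 mm up, side lips 6 mm thick rising to 21 mm, flush with the cover's top. Open at +x
- open_end (a point): middle of the seat's edge at the open (+x) end of the sample box, box x = +134 mm, 15 mm above the table; the end wall there is only as high as the ledges, so the cover slides out over it. It faces left of the robot, give or take 0.3 rad; the table there (x 0.42 to 0.53, y 0.15 to 0.5 m) is bare
- finger_notch (a point): the finger notch at the closed (-x) end of the box, box x = -134.5 mm, 18 mm above the table: 42 mm wide, open down to 13 mm above the table and along the channel. Beside it two corner posts (x = -142 to -134.5, 26 mm high) stop the cover; a brass nose on each reaches 7.5 mm over the cover's end, its underside 22.7 mm above the table
- cover_centre (a point): the cover: flat board of darker wood, 268 (its x) x 58 (its y) x 6 mm, about 80 g; this point is its centre, half-way up, axes along the board. At the start it is home in the sample box: centre 18 mm above the table over the box's origin (within 1 mm), its x along the box's x, rear end under the two noses, top flush with the lips. It slides out towards +x of the box
- latch (a joint): brass swing latch on an upright pin at the box's +x, +y corner: 0 = closed, lying across the open end with a thin strip over the cover's end; grows swinging outwards, counter-clockwise from above, to 3.1 rad = fully open, pointing sideways away from the box. Light friction (0.02 N m), no spring, stays where left. Starts at 0 to 0.15. Cannot close while the cover sticks out
- latch_knob (a point): middle of the round upright finger knob on the latch, 10 mm across, 15 mm tall (25.5 to 40.5 mm above the table), 40 mm from the pin
- latch_hinge (a point): axis of the latch pin at the height of the knob's middle (33.5 mm above the table), box x = +139.5, y = +36 mm; the latch bar is 8 mm wide and reaches 47 mm from the pin
- loupe: bystander: folded pocket loupe, 24 x 36 x 16 mm, origin under its centre
- torch: bystander: black torch, 28 x 106 x 28 mm, origin under its centre
- pocket_0 (a point): middle of the floor of one pocket of the sample box (box x = -97.5 mm, 4 mm above the table; axes as the box)
- pocket_1 (a point): middle of the floor of one pocket of the sample box (box x = -32.5 mm, 4 mm above the table; axes as the box)
- pocket_2 (a point): middle of the floor of one pocket of the sample box (box x = 32.5 mm, 4 mm above the table; axes as the box)
- pocket_3 (a point): middle of the floor of one pocket of the sample box (box x = 97.5 mm, 4 mm above the table; axes as the box)
- tablet_a_centre (a point): a loose jade tablet (may be absent): rounded flat stone, about 56 (its x) x 45 (its y) x 6 mm, 34 g; this point is its centre, 3 mm above what it lies on
- tablet_b_centre (a point): a loose jade tablet (may be absent): rounded flat stone, about 56 (its x) x 45 (its y) x 6 mm, 34 g; this point is its centre, 3 mm above what it lies on
- tablet_c_centre (a point): a loose jade tablet (may be absent): rounded flat stone, about 56 (its x) x 45 (its y) x 6 mm, 34 g; this point is its centre, 3 mm above what it lies on
- tablet_d_centre (a point): a loose jade tablet (may be absent): rounded flat stone, about 56 (its x) x 45 (its y) x 6 mm, 34 g; this point is its centre, 3 mm above what it lies on
There are look-alikes about, which are no part of the job. Leave any blue or turquoise look-alike of the part that bears tablet_c_centre alone.

How it is judged:
On the way, in this order (a step that is already met when the one before it is completed fails the run):
1. the latch is swung clear of the cover's way (more than 1.2 rad), with the cover still in its channel (value of joint latch above 1.2 rad and height (world z) of cover_centre below 0.024 m), for 0.1 s.
2. the cover has been edged out over the open end: it overhangs by 35 mm or more while still lying in its channel (x of cover_centre in the frame of case between 0.035 and 0.15 m and y of cover_centre in the frame of case between -0.006 and 0.006 m and height (world z) of cover_centre below 0.024 m and angle between cover_centre's own z axis and vertical below 0.08 rad), for 0.1 s.
3. the cover has been lifted clear: its centre is more than 28 mm above the table (height (world z) of cover_centre above 0.028 m), for 0.1 s.
4. the cover lies flat on the table, clear of the box (height (world z) of cover_centre below 0.007 m and (angle between cover_centre's own z axis and vertical below 0.05 rad or angle between cover_centre's own z axis and vertical above 3.0916 rad)), for 0.2 s.
5. all the tablets lie flat in pockets (((horizontal distance between tablet_a_centre and pocket_0 below 0.01 m and height (world z) of tablet_a_centre below 0.012 m) or (horizontal distance between tablet_a_centre and pocket_1 below 0.01 m and height (world z) of tablet_a_centre below 0.012 m) or (horizontal distance between tablet_a_centre and pocket_2 below 0.01 m and height (world z) of tablet_a_centre below 0.012 m) or (horizontal distance between tablet_a_centre and pocket_3 below 0.01 m and height (world z) of tablet_a_centre below 0.012 m)) and ((horizontal distance between tablet_b_centre and pocket_0 below 0.01 m and height (world z) of tablet_b_centre below 0.012 m) or (horizontal distance between tablet_b_centre and pocket_1 below 0.01 m and height (world z) of tablet_b_centre below 0.012 m) or (horizontal distance between tablet_b_centre and pocket_2 below 0.01 m and height (world z) of tablet_b_centre below 0.012 m) or (horizontal distance between tablet_b_centre and pocket_3 below 0.01 m and height (world z) of tablet_b_centre below 0.012 m)) and ((horizontal distance between tablet_c_centre and pocket_0 below 0.01 m and height (world z) of tablet_c_centre below 0.012 m) or (horizontal distance between tablet_c_centre and pocket_1 below 0.01 m and height (world z) of tablet_c_centre below 0.012 m) or (horizontal distance between tablet_c_centre and pocket_2 below 0.01 m and height (world z) of tablet_c_centre below 0.012 m) or (horizontal distance between tablet_c_centre and pocket_3 below 0.01 m and height (world z) of tablet_c_centre below 0.012 m)) and ((horizontal distance between tablet_d_centre and pocket_0 below 0.01 m and height (world z) of tablet_d_centre below 0.012 m) or (horizontal distance between tablet_d_centre and pocket_1 below 0.01 m and height (world z) of tablet_d_centre below 0.012 m) or (horizontal distance between tablet_d_centre and pocket_2 below 0.01 m and height (world z) of tablet_d_centre below 0.012 m) or (horizontal distance between tablet_d_centre and pocket_3 below 0.01 m and height (world z) of tablet_d_centre below 0.012 m))), for 0.2 s.
At the end, for the whole second after the job is handed in: every tablet present lies in a pocket (centre within 10 mm of its middle, under 12 mm high); the cover is home (centre within 4 mm of the box's origin along x and y, under 20.5 mm high, either face up, tilt under 0.03 rad, along the box within 0.06 rad); the latch is closed (under 0.12 rad) (all of step 5 and x of cover_centre in the frame of case between -0.004 and 0.004 m and y of cover_centre in the frame of case between -0.004 and 0.004 m and height (world z) of cover_centre below 0.0205 m and (angle between cover_centre's own z axis and vertical below 0.03 rad or angle between cover_centre's own z axis and vertical above 3.1116 rad) and angle between the x axis of cover_centre and the x axis of case, either way round below 0.06 rad and value of joint latch below 0.12 rad); the robot touches nothing.
It fails at once if the loupe is pushed more than 30 mm from its place (distance of loupe from where it was at the start of the episode above 0.03 m).
It fails at once if the torch is pushed more than 30 mm from its place (distance of torch from where it was at the start of the episode above 0.03 m).
Of tablet_a, tablet_b, tablet_c, tablet_d only 2 to 4 are there at a start; the rules pass over those that are not, and their reading is None.
At some moment in a run one of tablet_a, tablet_b, tablet_c, tablet_d may be knocked a few centimetres aside while the robot is not near it.
Once in a run the grip may slacken for a moment while it holds something.
It also fails if it takes over 210 s, if anything falls off the work surface, if the arm or the gripper's body presses on something with over 40 N, if the wrist force passes 120 N, or if a joint passes its speed limit or range.

## Working session

There is one attempt and no reset: what is moved stays moved. The work goes in short steps, Python scripts to look and compute and a tool call to move; the robot and the scene stay as the last step left them, time stands still between calls to the robot, and variables do not carry over. Pictures are saved under pics/ and viewed, at most 14 in all, crops included, and the job is handed in when it is done.

Besides the shell and the picture viewer there is one more tool, called after "Call:" as name(argument=value, ...), one argument or row to a line, values as JSON. arm_command: Moves the arm, as the interface text tells. Its arguments: {"type":"object","properties":{"grip":{"type":"array","items":{"type":"number"}},"xyz":{"type":"array","items":{"type":"array","items":{"type":"number","minimum":-1,"maximum":1}}},"yaw":{"type":"array","items":{"type":"number","minimum":-1,"maximum":1}},"newtons":{"type":"number"}},"required":["grip","xyz","yaw"]}

```bash
mkdir -p pics
cat > h.py <<'E'
import numpy as np, cv2
from bench import manip, get_image, camera_info
def cam(n):
    c=camera_info(n); R=cv2.Rodrigues(np.array(c['rvec'],float))[0]
    return np.array(c['mtx'],float),np.array(c['dist'],float),R,np.array(c['tvec'],float).ravel()
def ray(c,px,z):
    K,d,R,t=c
    u=cv2.undistortPoints(np.array(px,float).reshape(-1,1,2),K,d).reshape(-1,2)
    D=np.c_[u,np.ones(len(u))]@R; o=-R.T@t
    return o+D*((z-o[2])/D[:,2])[:,None]
def proj(c,P):
    K,d,R,t=c
    return cv2.projectPoints(np.array(P,float).reshape(-1,1,3),cv2.Rodrigues(R)[0],t,K,d)[0].reshape(-1,2)
def save(n,im,s=1,crop=None):
    if crop: im=im[crop[1]:crop[3],crop[0]:crop[2]]
    im=cv2.resize(im,None,fx=s,fy=s,interpolation=cv2.INTER_CUBIC)
    cv2.imwrite('pics/'+n,im[:,:,::-1])
def st():
    s=manip.get_state(); print(round(s['clock'],2),np.round(s['position'],4),np.round(s['orientation'],3),'F',np.round(s['force'],1),'w',round(s['width'],4),'g',round(s['gripper_force'],1)); return s
E
python3 - <<'E'
from h import *
st()
a=get_image('top');b=get_image('side')
np.save('top0.npy',a);np.save('side0.npy',b)
save('top0.png',a,1.4);save('side0.png',b,1.4)
for n in('top','side'):
    K,d,R,t=cam(n);print(n,-R.T@t)
E
```

```text
0.0 [ 0.2126 -0.5337  0.2378] [-3.084 -0.591 -0.   ] F [ 0.1 -0.3  0.1] w 0.088 g 0.0
top [ 0.32534065 -0.00490403  1.32053492]
side [ 0.58096149 -0.81121013  0.6471014 ]
```

View pics/top0.png

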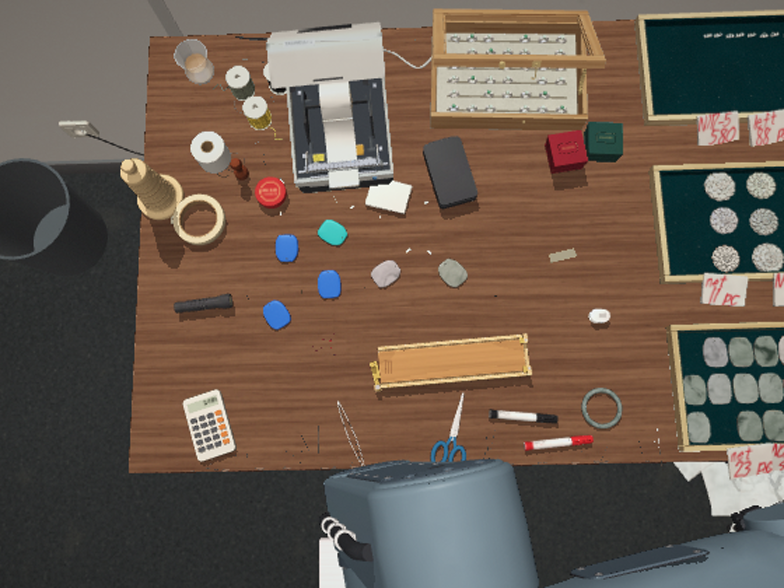

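View pics/side0.png

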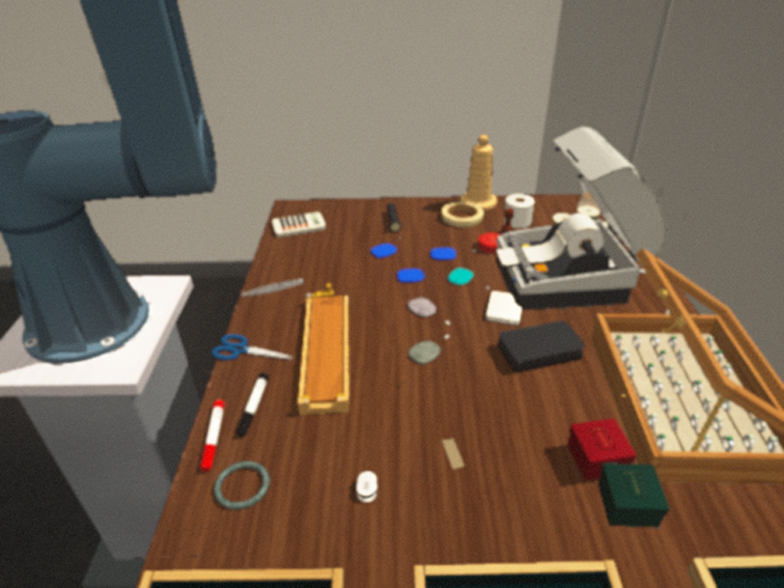

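Two jade-like stones (pinkish at (385,273), grey-green at (452,273) in the 1.4x top view) match "loose jade tablet". The three blue stones (287,248), (329,284), (277,315) and the turquoise one (332,232) are the look-alikes to leave. The box runs from its latch end at (375,375) to its notch end at (528,355). I'll confirm with a crop and measure.

Run:
```python
from h import *
a=np.load('top0.npy'); c=cam('top')
save('crop0.png',a,2.8,(180,150,440,290))
hsv=cv2.cvtColor(a,cv2.COLOR_RGB2HSV)
# stones
for nm,(x,y) in dict(pink=(275,195),green=(323,195)).items():
    roi=np.zeros(a.shape[:2],np.uint8); roi[y-17:y+17,x-17:x+17]=1
    m=((hsv[...,1]<90)&(hsv[...,2]>90)).astype(np.uint8)*roi
    k=max(cv2.findContours(m,0,2)[0],key=cv2.contourArea)
    P=ray(c,k.reshape(-1,2),.005)[:,:2]
    r=cv2.minAreaRect((P*1000).astype(np.float32)); print(nm,hsv[y,x],r)
for nm,(x,y) in dict(b1=(205,177),b2=(235,203),b3=(198,225),t=(237,166)).items():
    print(nm,ray(c,[(x,y)],.005)[0][:2].round(3))
# cover orange
roi=np.zeros(a.shape[:2],np.uint8); roi[235:285,260:385]=1
print(hsv[258,320],hsv[275,300])
m=((hsv[...,0]<18)&(hsv[...,1]>110)&(hsv[...,2]>150)).astype(np.uint8)*roi
k=max(cv2.findContours(m,0,2)[0],key=cv2.contourArea)
P=ray(c,k.reshape(-1,2),.021)[:,:2]
print('cover',cv2.minAreaRect((P*1000).astype(np.float32)))
```

```text
pink [  6  19 184] ((634.0769653320312, 29.89896011352539), (43.974246978759766, 55.33488845825195), 33.004859924316406)
green [ 28  24 161] ((632.2753295898438, -96.88047790527344), (53.51808547973633, 44.18647003173828), 42.424293518066406)
b1 [0.689 0.219]
b2 [0.615 0.138]
b3 [0.557 0.237]
t [0.717 0.132]
[ 15 141 206] [ 12 123  91]
cover ((462.302734375, -88.20210266113281), (62.79746627807617, 270.1695861816406), 3.6847808361053467)
```

View pics/crop0.png

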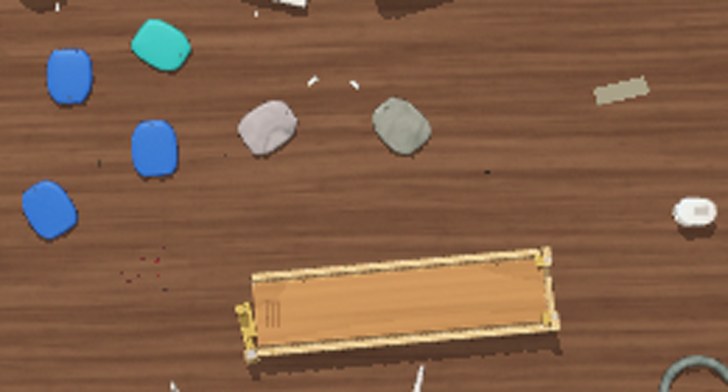

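The crop confirms it: the grey-pink stone at (268,127) and the grey-green one at (402,126) are the only natural jade stones. The others are blue or turquoise. The brass latch is at (245,325) with its pin at (250,355), and the notch end with its noses is at (545,290). Next, a close look with the wrist camera over the box.

Call:
arm_command(
  grip=[1,1,1,1,1,1,1,1,1,1],
  xyz=[
    [0.0474,0.0968,0.0224],
    [0.0474,0.0968,0.0224],
    [0.0474,0.0968,0.0224],
    [0.0474,0.0968,0.0224],
    [0.0474,0.0968,0.0224],
    [0.0474,0.0968,0.0224],
    [0.0474,0.0968,0.0224],
    [0.0474,0.0968,0.0224],
    [0.0474,0.0968,0.0224],
    [0.0474,0.0968,0.0224],
  ],
  yaw=[0.01,0.01,0.01,0.01,0.01,0.01,0.01,0.01,0.01,0.01],
  newtons=40,
)

```text
clock: 0.93
position: [0.3314, -0.2908, 0.2946]
orientation: [-2.749, -1.52, -0.0]
force: [0.1, -0.2, -0.3]
width: 0.0879
gripper_force: 0.0
```

Call:
arm_command(
  grip=[1,1,1,1,1,1,1,1,1,1],
  xyz=[
    [0.0474,0.0968,0.0224],
    [0.0474,0.0968,0.0224],
    [0.0474,0.0968,0.0224],
    [0.0474,0.0968,0.0224],
    [0.0474,0.0968,0.0224],
    [0.0474,0.0968,0.0224],
    [0.0474,0.0968,0.0224],
    [0.0474,0.0968,0.0224],
    [0.0474,0.0968,0.0224],
    [0.0474,0.0968,0.0224],
  ],
  yaw=[0.01,0.01,0.01,0.01,0.01,0.01,0.01,0.01,0.01,0.01],
)

```text
clock: 1.77
position: [0.4498, -0.0488, 0.3507]
orientation: [-2.145, -2.295, 0.0]
force: [1.2, 0.3, -0.8]
width: 0.0881
gripper_force: 0.0
```

Run:
```python
from h import *
st();c=cam('wrist');a=get_image('wrist');save('w1.png',a,1.4);np.save('w1.npy',a)
print(-c[2].T@c[3], ray(c,[(0,0),(560,0),(560,420),(0,420)],0.02).round(3)[:,:2])
```

```text
1.77 [ 0.4498 -0.0488  0.3507] [-2.145 -2.295  0.   ] F [ 1.2  0.3 -0.8] w 0.0881 g 0.0
[0.44583385 0.02819292 0.49733402] [[ 0.1    0.123]
 [ 0.789  0.171]
 [ 1.007 -0.495]
 [-0.019 -0.561]]
```

View pics/w1.png

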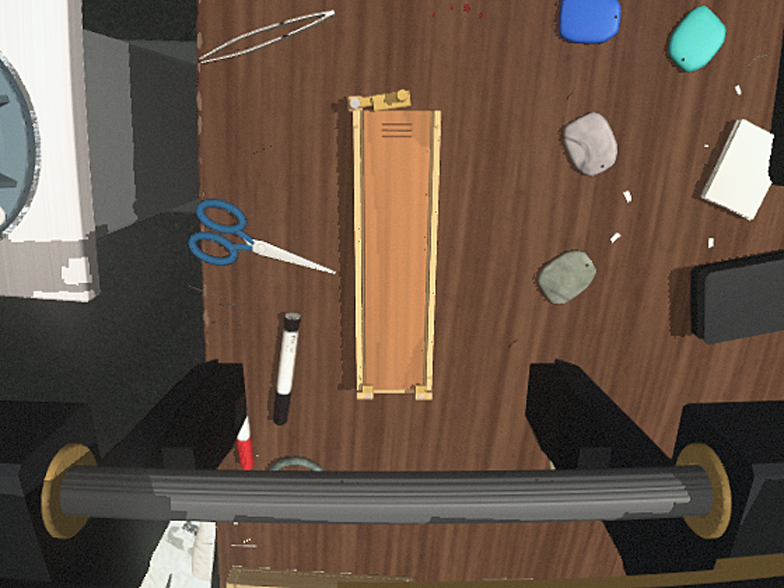

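The wrist view shows the box vertical, lip ends at about (354,110)/(441,110), posts at (357,399)/(432,399), latch pin at (354,102) and knob top at (403,96). Computing the box frame.

```bash
cat >> h.py <<'E'
def boxfit(P,B):
    # P world pts, B box pts -> R,t 2d rigid
    P=np.array(P);B=np.array(B);pc,bc=P.mean(0),B.mean(0);q=P-pc;b=B-bc
    th=np.arctan2((b[:,0]*q[:,1]-b[:,1]*q[:,0]).sum(),(b*q).sum())
    R=np.array([[np.cos(th),-np.sin(th)],[np.sin(th),np.cos(th)]]);return th,R,pc-R@bc
E
python3 - <<'E'
from h import *
s=manip.get_state()
c=cam('wrist')
a=np.load('w1.npy')
L=np.array([(354,110),(441,110)])/1.4;Q=np.array([(357,399),(432.5,399)])/1.4
A=ray(c,L,.021)[:,:2];B=ray(c,Q,.026)[:,:2];print(A,B, 'len',np.linalg.norm(A.mean(0)-B.mean(0)))
th,R,t=boxfit(np.r_[A,B],[(.134,.038),(.134,-.038),(-.142,.038),(-.142,-.038)])
print('th',th,'t',t,'res',np.r_[A,B]-(R@np.array([(.134,.038),(.134,-.038),(-.142,.038),(-.142,-.038)]).T).T-t)
# stones, with wrist cam
hsv=cv2.cvtColor(a,cv2.COLOR_RGB2HSV)
for nm,(x,y) in dict(pink=(421,102),green=(405,197)).items():
    roi=np.zeros(a.shape[:2],np.uint8); roi[y-28:y+28,x-28:x+28]=1
    m=((hsv[...,1]<90)&(hsv[...,2]>90)).astype(np.uint8)*roi
    k=max(cv2.findContours(m,0,2)[0],key=cv2.contourArea)
    print(nm,cv2.minAreaRect((ray(c,k.reshape(-1,2),.005)[:,:2]*1000).astype(np.float32)))
kn=ray(c,np.array([(403,96)])/1.4,.0405)[0,:2];pin=ray(c,np.array([(354,102)])/1.4,.03)[0,:2]
print('knob',kn,R.T@(kn-t),'pin',pin,R.T@(pin-t))
for n,p in dict(hinge=(.1395,.036),notch=(-.1345,0),open=(.134,0),p0=(-.0975,0),p1=(-.0325,0),p2=(.0325,0),p3=(.0975,0)).items(): print(n,(R@np.array(p)+t).round(4))
print('toolx',2*np.arctan2(-s['orientation'][1],-s['orientation'][0]))
E
```

```text
[[0.41966772 0.04430114]
 [0.4949058  0.04998879]] [[ 0.43862328 -0.23200452]
 [ 0.51467099 -0.22657023]] len 0.2771094754758879
th 1.640961338830473 t [ 0.46668652 -0.08708105] res [[ 0.0002821   0.00037598]
 [-0.00029282  0.00073547]
 [-0.000112   -0.00060879]
 [ 0.00012271 -0.00050266]]
pink ((638.5435180664062, 33.0504150390625), (44.03711700439453, 54.827579498291016), 32.468143463134766)
green ((637.2655639648438, -94.32109069824219), (54.654762268066406, 44.89406967163086), 39.999969482421875)
knob [0.46047756 0.05789335] [ 0.14505298 -0.00397011] pin [0.4197816  0.05059557] [0.14062625 0.03713735]
hinge [0.421  0.0496]
notch [ 0.4761 -0.2213]
open [0.4573 0.0466]
p0 [ 0.4735 -0.1843]
p1 [ 0.469  -0.1195]
p2 [ 0.4644 -0.0547]
p3 [0.4599 0.0102]
toolx -4.638410618944265
```

Box yaw is 1.641 rad and the tool is already aligned with it. The latch stands at about 0.14 rad. I'll pinch the knob lightly and carry it round its arc.

Call:
arm_command(
  grip=[0.34,0.34,0.34,0.34,0.34,0.34,0.34,0.34,0.34,0.34],
  xyz=[
    [0.0086,0.0854,-0.1283],
    [0.0086,0.0854,-0.1283],
    [0.0086,0.0854,-0.1283],
    [0.0086,0.0854,-0.1283],
    [0.0086,0.0854,-0.1283],
    [0,0,-0.1283],
    [0,0,-0.1283],
    [0,0,-0.1283],
    [0,0,-0.1283],
    [0,0,-0.1283],
  ],
  yaw=[0,0,0,0,0,0,0,0,0,0],
  newtons=6,
)

```text
clock: 2.65
position: [0.46, 0.0565, 0.0284]
orientation: [-2.149, -2.292, 0.0]
force: [0.3, -0.6, -0.5]
width: 0.0303
gripper_force: 0.0
```

Call:
arm_command(
  grip=[0.34,0.34,0.05,0.05,0.05,0.05,0.05,0.05,0.05,0.05],
  xyz=[
    [0,0,0],
    [0,0,0],
    [0,0,0],
    [0,0,0],
    [0,0,0],
    [0,0,0],
    [0,0,0],
    [0,0,0],
    [0,0,0],
    [0,0,0],
  ],
  yaw=[0,0,0,0,0,0,0,0,0,0],
)

```text
clock: 3.48
position: [0.4563, 0.0564, 0.0293]
orientation: [-2.144, -2.289, 0.009]
force: [-11.2, -3.3, 6.9]
width: 0.0096
gripper_force: 6.0
```

Run:
```python
from h import *
s=st();p=s['position'][:2]
pin=np.array([.421,.0496]);k=np.array([.4605,.0579])
a=np.linspace(.207,.207+2.88,21)
P=pin+.04*np.c_[np.cos(a),np.sin(a)]
print((np.diff(P,axis=0)/.25).round(4).tolist())
```

```text
3.48 [0.4563 0.0564 0.0293] [-2.144 -2.289  0.009] F [-11.2  -3.3   6.9] w 0.0096 g 6.0
[[-0.0063, 0.0221], [-0.0094, 0.021], [-0.0124, 0.0194], [-0.015, 0.0174], [-0.0174, 0.0151], [-0.0194, 0.0125], [-0.0209, 0.0096], [-0.0221, 0.0064], [-0.0228, 0.0032], [-0.023, -0.0001], [-0.0228, -0.0034], [-0.022, -0.0066], [-0.0209, -0.0097], [-0.0193, -0.0126], [-0.0172, -0.0153], [-0.0149, -0.0176], [-0.0122, -0.0195], [-0.0093, -0.0211], [-0.0062, -0.0222], [-0.0029, -0.0228]]
```

The knob is held at 9.6 mm. It sits about 4 mm less in x than the wrist estimate, which agrees with the top camera, so I'll correct for that and swing.

Call:
arm_command(
  grip=[0.05,0.05,0.05,0.05,0.05,0.05,0.05,0.05,0.05,0.05],
  xyz=[
    [-0.0168,-0.004,0],
    [-0.0063,0.0221,0],
    [-0.0094,0.021,0],
    [-0.0124,0.0194,0],
    [-0.015,0.0174,0],
    [-0.0174,0.0151,0],
    [-0.0194,0.0125,0],
    [-0.0209,0.0096,0],
    [-0.0221,0.0064,0],
    [-0.0228,0.0032,0],
  ],
  yaw=[0,0,0,0,0,0,0,0,0,0],
)

```text
clock: 4.32
position: [0.4199, 0.0879, 0.0304]
orientation: [2.147, 2.292, 0.002]
force: [0.8, 0.7, 1.2]
width: 0.0093
gripper_force: 6.0
```

Call:
arm_command(
  grip=[0.05,0.05,0.05,0.05,0.05,0.05,0.05,0.05,0.05,0.05],
  xyz=[
    [-0.023,0,0],
    [-0.0228,-0.0034,0],
    [-0.022,-0.0066,0],
    [-0.0209,-0.0097,0],
    [-0.0193,-0.0126,0],
    [-0.0172,-0.0153,0],
    [-0.0149,-0.0176,0],
    [-0.0122,-0.0195,0],
    [-0.0093,-0.0211,0],
    [-0.0062,-0.0222,0],
  ],
  yaw=[0,0,0,0,0,0,0,0,0,0],
)

```text
clock: 5.15
position: [0.3774, 0.0546, 0.0299]
orientation: [-2.148, -2.292, 0.0]
force: [1.1, 1.8, -1.0]
width: 0.0092
gripper_force: 6.0
```

The latch is at about 2.9 rad, and the arc puts the pin at (0.4168, 0.048). Next I release the knob and go behind the notch.

Call:
arm_command(
  grip=[0.34,0.34,0.34,0.34,0.34,0.34,0.2,0,0,0],
  xyz=[
    [0,0,0],
    [0,0,0],
    [0,0,0.1],
    [0,0,0.1],
    [0,0,0.1],
    [0.0431,-0.1391,0],
    [0.0431,-0.1391,0],
    [0.0431,-0.1391,0],
    [0.0431,-0.1391,0],
    [0.0431,-0.1391,0],
  ],
  yaw=[0,0,0,0,0,0,0,0,0,0],
)

```text
clock: 5.98
position: [0.4318, -0.1202, 0.1049]
orientation: [-2.148, -2.292, 0.0]
force: [0.4, 0.4, 0.6]
width: 0.0059
gripper_force: 0.0
```

Call:
arm_command(
  grip=[0,0,0,0,0,0,0,0,0,0],
  xyz=[
    [0.0431,-0.1391,0],
    [0.0431,-0.1391,0],
    [0.0431,-0.1391,0],
    [0.0431,-0.1391,0],
    [0,0,-0.08],
    [0,0,-0.08],
    [0,0,0],
    [0,0,0],
    [0,0,0],
    [0,0,0],
  ],
  yaw=[0,0,0,0,-0.0006,0,0,0,0,0],
)

```text
clock: 6.82
position: [0.4755, -0.2579, 0.0662]
orientation: [2.151, 2.288, 0.0]
force: [-0.5, -0.1, -0.2]
width: 0.0003
gripper_force: 0.0
```

```bash
cat >> h.py <<'E'
TH=1.641;T0=np.array([.4625,-.0887]);RB=np.array([[np.cos(TH),-np.sin(TH)],[np.sin(TH),np.cos(TH)]])
def w(x,y=0): return RB@np.array([x,y])+T0
def b(p): return RB.T@(np.array(p)[:2]-T0)
def go(target,s):
    d=(np.array(target)-np.array(s['position']))/.25; print('need',d.round(4)); return d
E
python3 - <<'E'
from h import *
s=st();print(b(s['position']),2*np.arctan2(s['orientation'][1],s['orientation'][0])%(2*np.pi))
go([*w(-.17),.0165],s);print(w(-.17))
save('w2.png',get_image('wrist'),1.4)
E
```

```text
6.82 [ 0.4755 -0.2579  0.0662] [2.151 2.288 0.   ] F [-0.5 -0.1 -0.2] w 0.0003 g 0.0
[-0.16967634 -0.0010804 ] 1.632378782773935
need [-0.0042 -0.0016 -0.1987]
[ 0.47442482 -0.25828124]
```

View pics/w2.png

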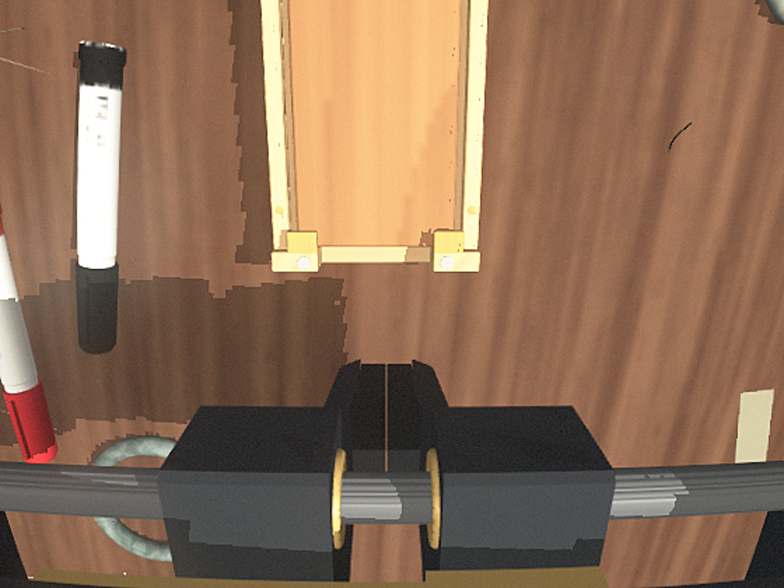

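The view shows the fingertips at (386,370) lined up with the notch between the posts (318 to 434, row 253). Lower and push.

Call:
arm_command(
  grip=[0,0,0,0,0,0,0,0,0,0],
  xyz=[
    [-0.0042,-0.0016,-0.0663],
    [0,0,-0.0663],
    [0,0,-0.0663],
    [0,0,0],
    [-0.0028,0.0399,0],
    [-0.0028,0.0399,0],
    [-0.0028,0.0399,0],
    [-0.0028,0.0399,0],
    [-0.0028,0.0399,0],
    [-0.0028,0.0399,0],
  ],
  yaw=[0.001,0,0,0,0,0,0,0,0,0],
)

```text
clock: 7.7
position: [0.4699, -0.1973, 0.016]
orientation: [2.144, 2.294, 0.0]
force: [-0.1, -1.1, 0.9]
width: 0.0009
gripper_force: 0.4
```

Run:
```python
from h import *
s=st();print(b(s['position']))
save('t2.png',get_image('top'),3,(250,220,400,290))
```

```text
7.7 [ 0.4699 -0.1973  0.016 ] [2.144 2.294 0.   ] F [-0.1 -1.1  0.9] w 0.0009 g 0.4
[-0.10889897  0.00022409]
```

View pics/t2.png

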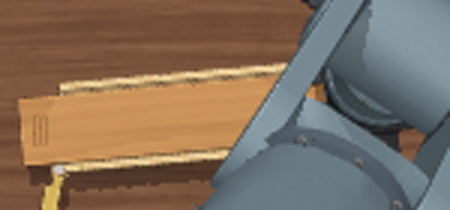

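The cover's end has left the lips (20 vs 60 in the crop, about 34 mm) and is still straight. Push 70 mm more, then back off and rise.

Call:
arm_command(
  grip=[0,0,0,0,0,0,0,0,0,0],
  xyz=[
    [-0.0028,0.0399,0],
    [-0.0028,0.0399,0],
    [-0.0028,0.0399,0],
    [-0.0028,0.0399,0],
    [-0.0028,0.0399,0],
    [-0.0028,0.0399,0],
    [-0.0028,0.0399,0],
    [0,0,0],
    [0.0028,-0.04,0],
    [0,0,0.12],
  ],
  yaw=[0,0,0,0,0,0,0,0,0,0],
)

```text
clock: 8.58
position: [0.4619, -0.1378, 0.0409]
orientation: [-2.139, -2.288, 0.004]
force: [0.3, -0.2, 0.8]
width: 0.0005
gripper_force: 0.0
```

Call:
arm_command(
  grip=[1,1,1,1,1,1,1,1,1,1],
  xyz=[
    [0,0,0.15],
    [0,0,0.15],
    [0,0,0.15],
    [0,0,0.15],
    [0,0,0.15],
    [0,0.12,0],
    [0,0.12,0],
    [0,0.12,0],
    [0,0.12,0],
    [0,0,0],
  ],
  yaw=[0,0,0,0,0,0,0,0,0,0],
)

```text
clock: 9.42
position: [0.4652, -0.0155, 0.2329]
orientation: [-2.142, -2.297, -0.002]
force: [0.6, 0.1, -0.0]
width: 0.0649
gripper_force: 0.0
```

Run:
```python
from h import *
s=st()
c=cam('wrist');a=get_image('wrist');save('w3.png',a,1.4);np.save('w3.npy',a)
hsv=cv2.cvtColor(a,cv2.COLOR_RGB2HSV)
m=((hsv[...,0]<17)&(hsv[...,1]>110)&(hsv[...,2]>170)).astype(np.uint8)
m=cv2.morphologyEx(m,2,np.ones((5,5)))
k=max(cv2.findContours(m,0,2)[0],key=cv2.contourArea)
bb=cv2.boundingRect(k);print(bb)
P=ray(c,k.reshape(-1,2),.021)[:,:2]-[.0042,.0016]
r=cv2.minAreaRect(((P-T0)@RB*1000).astype(np.float32));print(r)
```

```text
9.42 [ 0.4652 -0.0155  0.2329] [-2.142e+00 -2.297e+00 -2.000e-03] F [ 0.6  0.1 -0. ] w 0.0649 g 0.0
(297, 0, 52, 285)
((88.71147155761719, -47.89553451538086), (46.42947006225586, 276.25323486328125), 89.97915649414062)
```

View pics/w3.png

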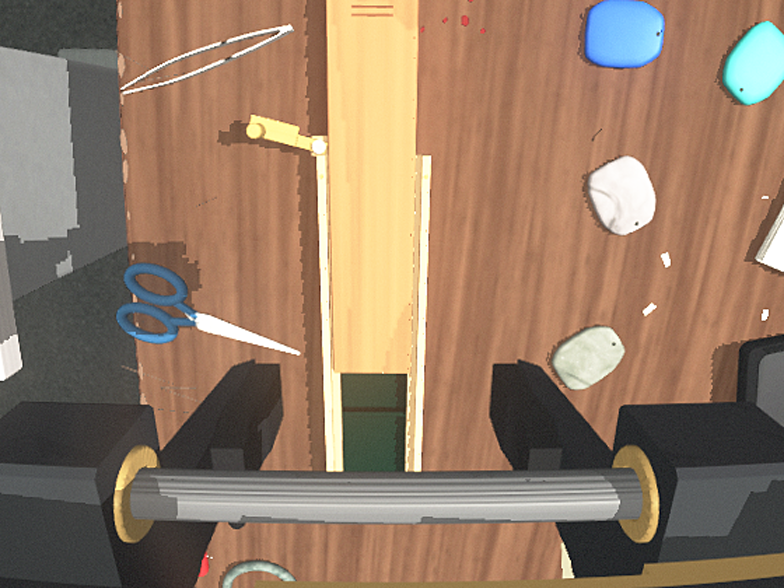

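The cover's rear edge is at row 374 (dark pockets visible below), the lip ends are at row 155, and the latch is pointing away with its knob at (255,130). Compute the overhang and the pinch point.

Run:
```python
from h import *
s=manip.get_state();c=cam('wrist')
for p in [(372,373.5),(336,373.5),(412,373.5),(328,20),(420,20),(374,155),(255,128)]:
    P=ray(c,[np.array(p)/1.4],.0405 if p[0]==255 else .021)[0,:2]-[.0042,.0016];print(p,b(P).round(4))
for x in (.17,.175,.18):print(x,w(x));go([*w(x),.013],s)
```

```text
(372, 373.5) [-0.0312  0.0052]
(336, 373.5) [-0.0312  0.0323]
(412, 373.5) [-0.0312 -0.0249]
(328, 20) [0.2124 0.0311]
(420, 20) [ 0.2123 -0.0267]
(374, 155) [0.1285 0.0026]
(255, 128) [0.1465 0.0763]
0.17 [0.45057518 0.08088124]
need [-0.0595  0.3933 -0.8797]
0.175 [0.45022445 0.08586893]
need [-0.0609  0.4133 -0.8797]
0.18 [0.44987372 0.09085661]
need [-0.0623  0.4332 -0.8797]
```

Cover centre is at about box x 0.107 and straight. Pinch its sides at box x about 0.175, clear of the latch.

Call:
arm_command(
  grip=[1,1,1,1,1,1,1,1,1,1],
  xyz=[
    [-0.015,0.1014,-0.09],
    [-0.015,0.1014,-0.09],
    [-0.015,0.1014,-0.09],
    [-0.015,0.1014,-0.09],
    [0,0,-0.0919],
    [0,0,-0.0919],
    [0,0,-0.0919],
    [0,0,-0.0919],
    [0,0,-0.0919],
    [0,0,-0.0919],
  ],
  yaw=[0,0,0,0,0,0,0,0,0,0],
)

```text
clock: 10.3
position: [0.4512, 0.0812, 0.0038]
orientation: [2.146, 2.293, 0.0]
force: [0.8, 0.1, -0.6]
width: 0.0883
gripper_force: 0.0
```

Call:
arm_command(
  grip=[1,0.6,0.6,0.6,0.6,0.6,0.6,0.6,0.6,0.6],
  xyz=[
    [0,0,0],
    [0,0,0],
    [0,0,0],
    [0,0,0],
    [0,0,0],
    [0,0,0],
    [0,0,0],
    [0,0,0],
    [0,0,0],
    [0,0,0],
  ],
  yaw=[0,0,0,0,0,0,0,0,0,0],
  newtons=12,
)

```text
clock: 11.13
position: [0.4509, 0.0828, 0.0053]
orientation: [2.145, 2.294, 0.001]
force: [1.8, -0.9, 2.1]
width: 0.0581
gripper_force: 11.9
```

Call:
arm_command(
  grip=[0.5,0.5,0.5,0.5,0.5,0.5,0.5,0.5,0.5,0.5],
  xyz=[
    [0,0,0],
    [0,0,0],
    [0,0,0.03],
    [0,0,0.04],
    [0,0,0.05],
    [0,0,0.05],
    [0,0,0.05],
    [0,0,0.05],
    [0,0,0.03],
    [0,0,0],
  ],
  yaw=[0,0,0,0,0,0,0,0,0,0],
  newtons=60,
)

```text
clock: 11.97
position: [0.4512, 0.0829, 0.0817]
orientation: [2.144, 2.293, 0.003]
force: [0.0, 0.4, -1.6]
width: 0.0571
gripper_force: 59.9
```

Run:
```python
from h import *
st();a=get_image('side');c=cam('side');print(proj(c,[[.45,.08,.1],[.46,-.12,.1]]))
save('s4.png',a,3,(170,150,370,300))
```

```text
11.97 [0.4512 0.0829 0.0817] [2.144 2.293 0.003] F [ 0.   0.4 -1.6] w 0.0571 g 59.9
[[230.73120615 179.66070792]
 [227.00482723 226.8611383 ]]
```

View pics/s4.png

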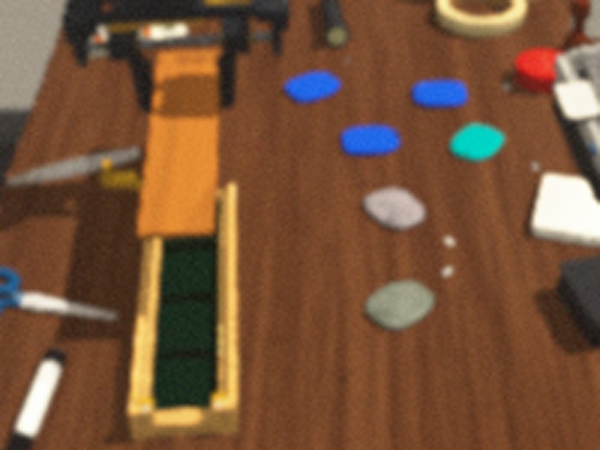

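The cover hangs level, with its rear edge at (178,235) in the crop. Carry it left and lower it.

Call:
arm_command(
  grip=[0.5,0.5,0.5,0.5,0.5,0.5,0.5,0.5,0.5,0.5],
  xyz=[
    [0.0052,0.05,0],
    [0.0052,0.09,0],
    [0.0052,0.1,0],
    [0.0052,0.1,0],
    [0.0052,0.1,0],
    [0.0052,0.1,0],
    [0.0052,0.1,0],
    [0.0052,0.1,0],
    [0.0052,0.1,-0.04],
    [0.0052,0.1,-0.05],
  ],
  yaw=[0,0,0,0,0,0,0,0,0,0],
)

```text
clock: 12.85
position: [0.4633, 0.3193, 0.057]
orientation: [2.146, 2.295, 0.001]
force: [0.6, -0.1, -0.9]
width: 0.0566
gripper_force: 59.9
```

Call:
arm_command(
  grip=[0.5,0.5,0.5,0.5,0.5,0.5,0.5,0.5,0.5,0.5],
  xyz=[
    [0.0052,0.1,-0.05],
    [0.0052,0.1,-0.05],
    [0.0052,0.07,-0.05],
    [0,0.04,-0.04],
    [0,0,-0.02],
    [0,0,-0.01],
    [0,0,0],
    [0,0,0],
    [0,0,0],
    [0,0,0],
  ],
  yaw=[0,0,0,0,0,0,0,0,0,0],
)

```text
clock: 13.68
position: [0.4677, 0.3948, 0.0029]
orientation: [2.146, 2.294, 0.001]
force: [-0.1, 0.4, -0.7]
width: 0.0568
gripper_force: 59.9
```

Run:
```python
from h import *
s=st();save('t5.png',get_image('top'),2,(100,140,400,320))
save('s5.png',get_image('side'),2.5,(170,110,370,260))
```

```text
13.68 [0.4677 0.3948 0.0029] [2.146e+00 2.294e+00 1.000e-03] F [-0.1  0.4 -0.7] w 0.0568 g 59.9
```

View pics/s5.png

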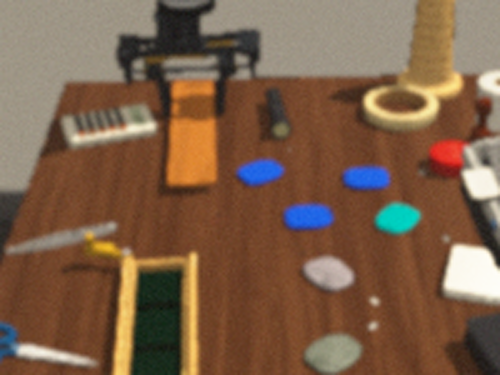

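The cover hangs just above the bare table with the torch and blue stones clear. Release it, rise, and remeasure the cover and stones from the top camera.

Call:
arm_command(
  grip=[0.75,0.75,0.85,0.85,0.85,0.85,0.85,0.85,0.85,0.85],
  xyz=[
    [0,0,0],
    [0,0,0],
    [0,0,0],
    [0,0,0],
    [0,0,0.05],
    [0,0,0.1],
    [0,0,0.12],
    [0,0,0.12],
    [0,0,0.12],
    [0,0,0.12],
  ],
  yaw=[0,0,0,0,0,0,0,0,0,0],
)

```text
clock: 14.62
position: [0.4671, 0.3954, 0.1624]
orientation: [2.145, 2.295, 0.001]
force: [0.5, 0.5, -1.1]
width: 0.0747
gripper_force: 0.0
```

```bash
cat > m.py <<'E'
from h import *
def stones(a,c,dbg=True):
    hsv=cv2.cvtColor(a,cv2.COLOR_RGB2HSV).astype(int); out=[]
    m=((hsv[...,1]<75)&(hsv[...,2]>105)&(hsv[...,2]<235)).astype(np.uint8)
    m=cv2.morphologyEx(m,2,np.ones((3,3)))
    for k in cv2.findContours(m,0,2)[0]:
        if cv2.contourArea(k)<60: continue
        P=ray(c,k.reshape(-1,2),.005)[:,:2]
        r=cv2.minAreaRect((P*1000).astype(np.float32)); (cx,cy),(w_,h_),an=r
        if 40<min(w_,h_)<50 and 50<max(w_,h_)<62 and cy>-.3e3 and cy<.4e3 and .38e3<cx<.8e3:
            L=an if w_>h_ else an+90
            # long axis via PCA/moments too
            mm=cv2.moments((P*1e4).astype(np.float32));x,y=mm['m10']/mm['m00']/10,mm['m01']/mm['m00']/10
            L2=np.degrees(.5*np.arctan2(2*mm['mu11'],mm['mu20']-mm['mu02']))
            out.append((round(x,1),round(y,1),round(cx,1),round(cy,1),round(L%180,1),round(L2%180,1),round(w_),round(h_)));print(out[-1])
    return out
E
python3 - <<'E'
from m import *
s=st();c=cam('top');a=get_image('top');stones(a,c)
hsv=cv2.cvtColor(a,cv2.COLOR_RGB2HSV)
m=((hsv[...,0]<18)&(hsv[...,1]>110)&(hsv[...,2]>150)).astype(np.uint8)
for k in cv2.findContours(m,0,2)[0]:
    if cv2.contourArea(k)>300: print('cover',cv2.minAreaRect((ray(c,k.reshape(-1,2),.006)[:,:2]*1000).astype(np.float32)))
save('t6.png',a,2,(100,140,400,320))
go([.6341,.031,.05],s)
E
```

```text
14.62 [0.4671 0.3954 0.1624] [2.145e+00 2.295e+00 1.000e-03] F [ 0.5  0.5 -1.1] w 0.0747 g 0.0
(634.2, 30.3, 634.6, 29.8, 122.8, np.float64(124.3), 43, 55)
(631.9, -97.0, 632.3, -96.9, 42.4, np.float64(43.7), 54, 44)
cover ((471.5325622558594, 323.1116638183594), (57.605899810791016, 248.06785583496094), 2.7411437034606934)
cover ((806.3050537109375, 254.25025939941406), (58.59305953979492, 57.848941802978516), 88.25341796875)
cover ((1069.63720703125, -246.59251403808594), (348.9473876953125, 223.33287048339844), 88.11116790771484)
need [ 0.668  -1.4576 -0.4496]
```

View pics/t6.png

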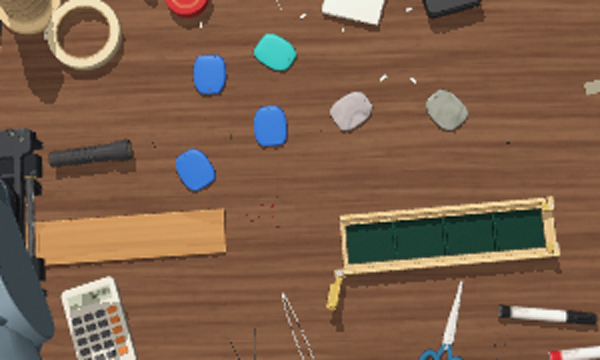

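The cover lies flat at (225..38, 235). The open green-lined box is at (340..555) and the latch at (335,290). Both stones are unchanged at (350,110) and (447,109). Go to the pink stone and grip along its long axis.

Call:
arm_command(
  grip=[0.85,0.85,0.85,0.85,0.85,0.85,0.85,0.85,0.85,0.85],
  xyz=[
    [0.0557,-0.1217,0],
    [0.0557,-0.1217,0],
    [0.0557,-0.1217,0],
    [0.0557,-0.1217,0],
    [0.0557,-0.1217,0],
    [0.0557,-0.1217,0],
    [0.0557,-0.1217,0],
    [0.0557,-0.1217,0],
    [0.0557,-0.1217,0],
    [0.0557,-0.1217,0],
  ],
  yaw=[-0.0169,-0.0169,-0.0169,-0.0169,-0.0169,-0.0169,-0.0169,-0.0169,-0.0169,-0.0169],
)

```text
clock: 15.5
position: [0.6071, 0.0896, 0.1608]
orientation: [3.014, 0.885, 0.001]
force: [1.2, 0.4, -0.3]
width: 0.0749
gripper_force: 0.0
```

Call:
arm_command(
  grip=[0.85,0.85,0.85,0.85,0.85,0.85,0.85,0.85,0.85,0.85],
  xyz=[
    [0.0557,-0.1217,0],
    [0.0557,-0.1217,0],
    [0,0,-0.1],
    [0,0,-0.1],
    [0,0,-0.1],
    [0,0,-0.1],
    [0,0,-0.1],
    [0,0,0],
    [0,0,0],
    [0,0,0],
  ],
  yaw=[0,0,0,0,0,0,0,0,0,0],
)

```text
clock: 16.33
position: [0.6355, 0.0302, 0.0367]
orientation: [3.011, 0.892, 0.003]
force: [-0.9, -0.2, 0.1]
width: 0.0751
gripper_force: 0.0
```

Run:
```python
from m import *
s=st();go([.6343,.0305,.003],s);print(np.degrees(2*np.arctan2(s['orientation'][1],s['orientation'][0]))%360)
a=get_image('wrist');c=cam('wrist');print(stones(a,c));save('w7.png',a,1)
```

```text
16.33 [0.6355 0.0302 0.0367] [3.011e+00 8.920e-01 3.000e-03] F [-0.9 -0.2  0.1] w 0.0751 g 0.0
need [-0.0046  0.0011 -0.1348]
33.01652464910429
(632.6, 27.4, 635.8, 27.9, 122.9, np.float64(119.1), 45, 54)
[(632.6, 27.4, 635.8, 27.9, 122.9, np.float64(119.1), 45, 54)]
```

View pics/w7.png

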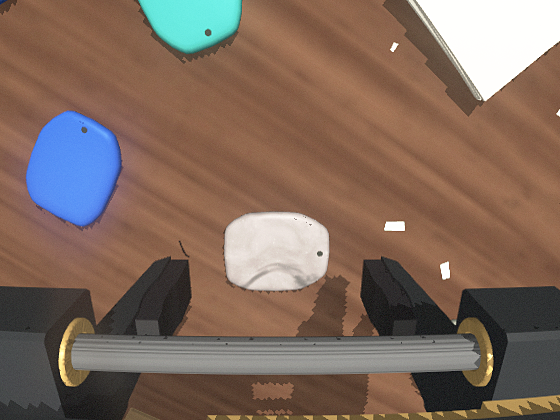

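The stone at (277,251) sits centred between the fingers with its long axis along their line. Lower and grip.

Call:
arm_command(
  grip=[0.85,0.85,0.85,0.85,0.4,0.4,0.4,0.4,0.4,0.4],
  xyz=[
    [-0.004,0,-0.07],
    [0,0,-0.064],
    [0,0,0],
    [0,0,0],
    [0,0,0],
    [0,0,0],
    [0,0,0],
    [0,0,0],
    [0,0,0],
    [0,0,0],
  ],
  yaw=[0,0,0,0,0,0,0,0,0,0],
  newtons=20,
)

```text
clock: 17.22
position: [0.6343, 0.0302, 0.0026]
orientation: [3.011, 0.892, 0.003]
force: [-0.2, 1.3, 5.9]
width: 0.0518
gripper_force: 20.0
```

Call:
arm_command(
  grip=[0.4,0.4,0.4,0.4,0.4,0.4,0.4,0.4,0.4,0.4],
  xyz=[
    [0,0,0],
    [0,0,0.03],
    [0,0,0.05],
    [0,0,0.05],
    [0,0,0.05],
    [0,0,0.05],
    [0,0,0],
    [0,0,0],
    [0,0,0],
    [0,0,0],
  ],
  yaw=[0,0,0,0,-0.0137,-0.0137,-0.0137,-0.0137,-0.0137,-0.0137],
)

```text
clock: 18.05
position: [0.6338, 0.0302, 0.0605]
orientation: [3.14, 0.087, 0.002]
force: [-0.1, 1.1, -0.6]
width: 0.0521
gripper_force: 20.0
```

Run:
```python
from m import *
s=st();print(np.degrees(2*np.arctan2(s['orientation'][1],s['orientation'][0]))%360)
go([*w(.0325),.0601],s);go([*w(-.0325),.0601],s)
```

```text
18.05 [0.6338 0.0302 0.0605] [3.14e+00 8.70e-02 2.00e-03] F [-0.1  1.1 -0.6] w 0.0521 g 20.0
3.1731242594447875
need [-0.6945 -0.3461 -0.0016]
need [-0.6763 -0.6054 -0.0016]
```

Call:
arm_command(
  grip=[0.4,0.4,0.4,0.4,0.4,0.4,0.4,0.4,0.4,0.4],
  xyz=[
    [-0.0868,-0.0433,0],
    [-0.0868,-0.0433,0],
    [-0.0868,-0.0433,0],
    [-0.0868,-0.0433,0],
    [-0.0868,-0.0433,0],
    [-0.0868,-0.0433,0],
    [-0.0868,-0.0433,0],
    [-0.0868,-0.0433,0],
    [0,0,0],
    [0,0,0],
  ],
  yaw=[0.0023,0,0,0,0,0,0,0,0,0],
)

```text
clock: 18.88
position: [0.4598, -0.0569, 0.06]
orientation: [3.139, 0.114, 0.002]
force: [0.7, 0.5, -0.2]
width: 0.0517
gripper_force: 20.0
```

Run:
```python
from m import *
s=st();print(np.degrees(2*np.arctan2(s['orientation'][1],s['orientation'][0]))%360)
go([*w(.0325),.0155],s)
a=get_image('wrist');save('w8.png',a,1)
```

```text
18.88 [ 0.4598 -0.0569  0.06  ] [3.139e+00 1.140e-01 2.000e-03] F [ 0.7  0.5 -0.2] w 0.0517 g 20.0
4.143500247602026
need [ 0.0015  0.0023 -0.1781]
```

View pics/w8.png

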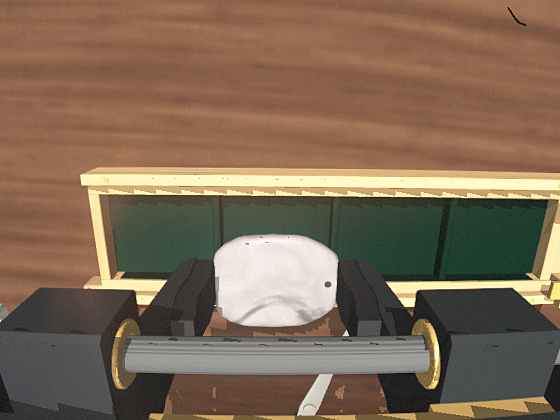

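The stone is held square at (275,280), over the second pocket column (222 to 335) once the tilted view is allowed for. Lower.

Call:
arm_command(
  grip=[0.4,0.4,0.4,0.4,0.4,0.4,0.4,0.4,0.4,0.4],
  xyz=[
    [0.0015,0.0023,-0.05],
    [0,0,-0.05],
    [0,0,-0.04],
    [0,0,-0.02],
    [0,0,-0.012],
    [0,0,-0.005],
    [0,0,0],
    [0,0,0],
    [0,0,0],
    [0,0,0],
  ],
  yaw=[0,0,0,0,0,0,0,0,0,0],
)

```text
clock: 19.77
position: [0.4605, -0.0559, 0.0151]
orientation: [3.139, 0.116, 0.001]
force: [0.4, -0.6, -0.5]
width: 0.0517
gripper_force: 20.0
```

Call:
arm_command(
  grip=[0.7,0.7,0.7,0.7,0.7,0.85,0.85,0.85,0.85,0.85],
  xyz=[
    [0,0,0],
    [0,0,0],
    [0,0,0],
    [0,0,0.05],
    [0,0,0.1],
    [0,0,0.1],
    [0,0,0.1],
    [0.11,-0.026,0.05],
    [0.11,-0.026,0],
    [0.11,-0.026,0],
  ],
  yaw=[0,0,0,0,0,0,0,0,0,0],
)

```text
clock: 20.6
position: [0.5446, -0.0757, 0.1165]
orientation: [3.138, 0.116, 0.005]
force: [0.5, -1.0, -0.1]
width: 0.075
gripper_force: 0.0
```

Call:
arm_command(
  grip=[0.85,0.85,0.85,0.85,0.85,0.85,0.85,0.85,0.85,0.85],
  xyz=[
    [0.12,-0.0286,0],
    [0.12,-0.0286,0],
    [0.12,-0.0286,0],
    [0,0,0],
    [0,0,0],
    [0,0,0],
    [0,0,0],
    [0,0,0],
    [0,0,0],
    [0,0,0],
  ],
  yaw=[-0.0142,-0.0142,-0.0142,-0.0142,-0.0142,-0.0142,-0.0142,-0.0142,-0.0142,-0.0142],
)

```text
clock: 21.43
position: [0.6325, -0.0967, 0.1144]
orientation: [2.88, -1.256, -0.001]
force: [0.2, 0.0, 0.2]
width: 0.0747
gripper_force: 0.0
```

Run:
```python
from m import *
s=st();print(np.degrees(2*np.arctan2(s['orientation'][1],s['orientation'][0]))%360)
print('top');a=get_image('top');stones(a,cam('top'))
print('wrist');c=cam('wrist');g=get_image('wrist');stones(g,c)
go([.632,-.0965,.003],s)
np.save('t9.npy',a);np.save('w9.npy',g)
save('tw9.png',np.hstack([cv2.resize(a[150:300,150:420],(540,300)),cv2.resize(g,(260,300))[:, :260]]))
```

```text
21.43 [ 0.6325 -0.0967  0.1144] [ 2.880e+00 -1.256e+00 -1.000e-03] F [0.2 0.  0.2] w 0.0747 g 0.0
312.86740140796115
top
wrist
need [-0.0019  0.0007 -0.4456]
```

View pics/tw9.png

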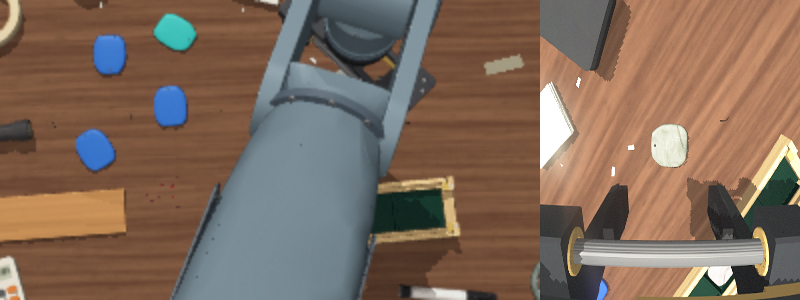

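The combined view shows the green stone at (670,146) in the wrist panel between the fingers, and the pale one in the box at (718,275). Checking numerically.

Run:
```python
from m import *
c=cam('wrist');g=np.load('w9.npy');hsv=cv2.cvtColor(g,cv2.COLOR_RGB2HSV)
print(hsv[204,280],hsv[385,383])
m=((hsv[...,1]<75)&(hsv[...,2]>150)).astype(np.uint8);m=cv2.morphologyEx(m,2,np.ones((5,5)))
for k in cv2.findContours(m,0,2)[0]:
    if cv2.contourArea(k)<800: continue
    x,y,ww,hh=cv2.boundingRect(k)
    z=.008 if y>320 else .005
    P=ray(c,k.reshape(-1,2),z)[:,:2]
    print((x,y,ww,hh),cv2.minAreaRect((P*1000).astype(np.float32)))
```

```text
[ 32  15 238] [ 12   5 253]
(87, 351, 394, 60) ((520.9193115234375, 12.343414306640625), (334.14215087890625, 60.412986755371094), 43.04865264892578)
(240, 174, 77, 60) ((632.8941040039062, -98.939208984375), (54.2494010925293, 43.84336471557617), 43.052860260009766)
(0, 117, 72, 120) ((772.9555053710938, 11.002490997314453), (55.75714111328125, 94.2753677368164), 30.600589752197266)
```

Call:
arm_command(
  grip=[0.85,0.85,0.85,0.85,0.85,0.85,0.85,0.85,0.4,0.4],
  xyz=[
    [-0.002,-0.003,-0.1],
    [0,0,-0.1],
    [0,0,-0.1],
    [0,0,-0.1],
    [0,0,-0.03],
    [0,0,-0.015],
    [0,0,0],
    [0,0,0],
    [0,0,0],
    [0,0,0],
  ],
  yaw=[0,0,0,0,0,0,0,0,0,0],
)

```text
clock: 22.37
position: [0.6333, -0.0978, 0.0051]
orientation: [-2.882, 1.249, -0.004]
force: [0.6, 0.7, 0.7]
width: 0.0636
gripper_force: 0.0
```

Call:
arm_command(
  grip=[0.4,0.4,0.4,0.4,0.4,0.4,0.4,0.4,0.4,0.4],
  xyz=[
    [0,0,0],
    [0,0,0],
    [0,0,0],
    [0,0,0],
    [0,0,0],
    [0,0,0.04],
    [0,0,0.05],
    [0,0,0.05],
    [0,0,0.05],
    [0,0,0.04],
  ],
  yaw=[0,0,0,0,0,0,0,0,0,0],
)

```text
clock: 23.2
position: [0.6329, -0.0978, 0.0633]
orientation: [-2.882, 1.25, -0.003]
force: [0.0, 0.2, 0.5]
width: 0.0357
gripper_force: 0.0
```

Call:
arm_command(
  grip=[0.4,0.4,0.4,0.4,0.4,0.4,0.4,0.4,0.4,0.4],
  xyz=[
    [0,0,0],
    [0,0,0],
    [0,0,0],
    [0,0,0],
    [0,0,0],
    [0,0,0],
    [0,0,0],
    [0,0,0],
    [0,0,0],
    [0,0,0],
  ],
  yaw=[0.0142,0.0142,0.0142,0.0142,0.0142,0.0142,0.0142,0.0142,0.0142,0.0142],
)

```text
clock: 24.03
position: [0.6324, -0.0976, 0.0619]
orientation: [3.139, 0.123, 0.001]
force: [0.1, 0.0, 0.7]
width: 0.0353
gripper_force: 0.0
```

Run:
```python
from m import *
s=st();print(np.degrees(2*np.arctan2(s['orientation'][1],s['orientation'][0]))%360)
go([*w(-.0325),.0605],s)
```

```text
24.03 [ 0.6324 -0.0976  0.0619] [3.139e+00 1.230e-01 1.000e-03] F [0.1 0.  0.7] w 0.0353 g 0.0
4.493902640833648
need [-0.6703 -0.0941 -0.0057]
```

The grip slid over the stone because the tips were at 5 mm. Reopen, turn back and remeasure.

Call:
arm_command(
  grip=[0.85,0.85,0.85,0.85,0.85,0.85,0.85,0.85,0.85,0.85],
  xyz=[
    [0,0,0.1],
    [0,0,0.1],
    [0,0,0],
    [0,0,0],
    [0,0,0],
    [0,0,0],
    [0,0,0],
    [0,0,0],
    [0,0,0],
    [0,0,0],
  ],
  yaw=[-0.0142,-0.0142,-0.0142,-0.0142,-0.0142,-0.0142,-0.0142,-0.0142,-0.0142,-0.0142],
)

```text
clock: 24.87
position: [0.6323, -0.0975, 0.1119]
orientation: [-2.88, 1.256, -0.001]
force: [0.4, 0.3, 0.3]
width: 0.0749
gripper_force: 0.0
```

Run:
```python
from m import *
s=st();print(np.degrees(2*np.arctan2(s['orientation'][1],s['orientation'][0]))%360)
c=cam('wrist');g=get_image('wrist');hsv=cv2.cvtColor(g,cv2.COLOR_RGB2HSV)
m=((hsv[...,1]<75)&(hsv[...,2]>150)).astype(np.uint8);m=cv2.morphologyEx(m,2,np.ones((5,5)))
for k in cv2.findContours(m,0,2)[0]:
    if cv2.contourArea(k)<800: continue
    P=ray(c,k.reshape(-1,2),.005)[:,:2]
    print(cv2.boundingRect(k),cv2.minAreaRect((P*1000).astype(np.float32)))
go([.632,-.0975,.002],s)
```

```text
24.87 [ 0.6323 -0.0975  0.1119] [-2.880e+00  1.256e+00 -1.000e-03] F [0.4 0.3 0.3] w 0.0749 g 0.0
312.87073471003833
(84, 351, 397, 53) ((524.43994140625, 10.781341552734375), (337.7601318359375, 53.943885803222656), 42.85802459716797)
(241, 177, 78, 61) ((630.664306640625, -99.30378723144531), (54.503238677978516, 44.37803649902344), 42.89141845703125)
(0, 117, 70, 119) ((773.156005859375, 8.235397338867188), (53.79475402832031, 92.12529754638672), 30.48979377746582)
need [-1.100e-03  1.000e-04 -4.396e-01]
```

Call:
arm_command(
  grip=[0.85,0.85,0.85,0.85,0.85,0.85,0.85,0.85,0.85,0.85],
  xyz=[
    [-0.008,-0.002,-0.1],
    [0,0,-0.1],
    [0,0,-0.1],
    [0,0,-0.08],
    [0,0,-0.04],
    [0,0,0],
    [0,0,0],
    [0,0,0],
    [0,0,0],
    [0,0,0],
  ],
  yaw=[0,0,0,0,0,0,0,0,0,0],
)

```text
clock: 25.75
position: [0.6312, -0.0983, 0.0075]
orientation: [-2.882, 1.249, -0.004]
force: [0.2, -0.0, 0.6]
width: 0.0747
gripper_force: 0.0
```

Call:
arm_command(
  grip=[0.85,0.85,0.85,0.4,0.4,0.4,0.4,0.4,0.4,0.4],
  xyz=[
    [0,0,-0.012],
    [0,0,-0.01],
    [0,0,0],
    [0,0,0],
    [0,0,0],
    [0,0,0],
    [0,0,0],
    [0,0,0],
    [0,0,0],
    [0,0,0],
  ],
  yaw=[0,0,0,0,0,0,0,0,0,0],
)

```text
clock: 26.58
position: [0.6302, -0.098, 0.0005]
orientation: [-2.882, 1.25, -0.0]
force: [-0.8, 0.4, 2.0]
width: 0.0524
gripper_force: 20.2
```

Gripped at 52 mm. Lift and turn.

Call:
arm_command(
  grip=[0.4,0.4,0.4,0.4,0.4,0.4,0.4,0.4,0.4,0.4],
  xyz=[
    [0,0,0.03],
    [0,0,0.05],
    [0,0,0.05],
    [0,0,0.05],
    [0,0,0.05],
    [0,0,0],
    [0,0,0],
    [0,0,0],
    [0,0,0],
    [0,0,0],
  ],
  yaw=[0,0,0,0,0.017,0.019,0.019,0.019,0.019,0.019],
)

```text
clock: 27.42
position: [0.6307, -0.0981, 0.0597]
orientation: [3.136, -0.17, 0.003]
force: [0.7, 1.3, -0.8]
width: 0.0522
gripper_force: 19.8
```

Run:
```python
from m import *
s=st();print(np.degrees(2*np.arctan2(s['orientation'][1],s['orientation'][0]))%360)
go([*w(-.0325),.0605],s)
```

```text
27.42 [ 0.6307 -0.0981  0.0597] [ 3.136e+00 -1.700e-01  3.000e-03] F [ 0.7  1.3 -0.8] w 0.0522 g 19.8
353.7869824641242
need [-0.6637 -0.092   0.0034]
```

Call:
arm_command(
  grip=[0.4,0.4,0.4,0.4,0.4,0.4,0.4,0.4,0.4,0.4],
  xyz=[
    [-0.083,-0.0115,0],
    [-0.083,-0.0115,0],
    [-0.083,-0.0115,0],
    [-0.083,-0.0115,0],
    [-0.083,-0.0115,0],
    [-0.083,-0.0115,0],
    [-0.083,-0.0115,0],
    [-0.083,-0.0115,0],
    [0,0,0],
    [0,0,0],
  ],
  yaw=[0.0142,0.0142,0,0,0,0,0,0,0,0],
)

```text
clock: 28.25
position: [0.4643, -0.1214, 0.0592]
orientation: [3.139, 0.099, 0.003]
force: [0.9, -0.6, -0.7]
width: 0.0526
gripper_force: 19.8
```

Run:
```python
from m import *
s=st();print(np.degrees(2*np.arctan2(s['orientation'][1],s['orientation'][0]))%360)
go([*w(-.0325),.0145],s)
```

```text
28.25 [ 0.4643 -0.1214  0.0592] [3.139e+00 9.900e-02 3.000e-03] F [ 0.9 -0.6 -0.7] w 0.0526 g 19.8
3.604537566479092
need [ 0.002   0.0011 -0.1788]
```

Call:
arm_command(
  grip=[0.4,0.4,0.4,0.4,0.4,0.4,0.4,0.4,0.4,0.4],
  xyz=[
    [0.002,0.0011,-0.05],
    [0,0,-0.05],
    [0,0,-0.04],
    [0,0,-0.02],
    [0,0,-0.012],
    [0,0,-0.006],
    [0,0,0],
    [0,0,0],
    [0,0,0],
    [0,0,0],
  ],
  yaw=[0.001,0,0,0,0,0,0,0,0,0],
)

```text
clock: 29.08
position: [0.4649, -0.1208, 0.0137]
orientation: [3.139, 0.11, 0.001]
force: [0.2, -0.3, -0.4]
width: 0.0525
gripper_force: 19.8
```

Call:
arm_command(
  grip=[0.7,0.7,0.7,0.7,0.7,0.85,0.85,0.85,0.85,0.85],
  xyz=[
    [0,0,0],
    [0,0,0],
    [0,0,0],
    [0,0,0.05],
    [0,0,0.1],
    [0,0,0.1],
    [0,0,0.1],
    [0,0,0.1],
    [0,0,0.1],
    [0,0,0.1],
  ],
  yaw=[0,0,0,0,0,0,0,0,0,0],
)

```text
clock: 29.92
position: [0.4644, -0.1205, 0.1772]
orientation: [3.14, 0.11, 0.0]
force: [0.3, -0.7, 0.1]
width: 0.0746
gripper_force: 0.0
```

Call:
arm_command(
  grip=[0.85,0.85,0.85,0.85,0.85,0.85,0.85,0.85,0.85,0.85],
  xyz=[
    [0,0.12,0],
    [0,0.15,0],
    [0,0.16,0],
    [0,0.16,0],
    [0,0.16,0],
    [0,0.16,0],
    [0,0.16,0],
    [0,0.16,0],
    [0,0.16,0],
    [0,0.16,0],
  ],
  yaw=[0.019,0.019,0.019,0.019,0.019,0.019,0.019,0.019,0.019,0.019],
)

```text
clock: 30.75
position: [0.4642, 0.2689, 0.176]
orientation: [2.529, 1.864, 0.001]
force: [0.8, -0.2, 0.8]
width: 0.0748
gripper_force: 0.0
```

Run:
```python
from m import *
s=st();print(np.degrees(2*np.arctan2(s['orientation'][1],s['orientation'][0]))%360)
c=cam('top');a=get_image('top');hsv=cv2.cvtColor(a,cv2.COLOR_RGB2HSV)
m=((hsv[...,1]<75)&(hsv[...,2]>95)).astype(np.uint8)
q=proj(c,[[*T0,.01]])[0].astype(int);roi=np.zeros_like(m);roi[q[1]-30:q[1]+30,q[0]-60:q[0]+60]=1
for k in cv2.findContours(m*roi,0,2)[0]:
    if cv2.contourArea(k)<60: continue
    P=ray(c,k.reshape(-1,2),.009)[:,:2];r=cv2.minAreaRect(((P-T0)@RB*1000).astype(np.float32));print('in box',r)
m=((hsv[...,0]<18)&(hsv[...,1]>110)&(hsv[...,2]>150)).astype(np.uint8)
for k in cv2.findContours(m,0,2)[0]:
    if cv2.contourArea(k)>300: print('cover',cv2.minAreaRect((ray(c,k.reshape(-1,2),.006)[:,:2]*1000).astype(np.float32)))
save('t10.png',a,3,(120,210,380,290))
```

```text
30.75 [0.4642 0.2689 0.176 ] [2.529e+00 1.864e+00 1.000e-03] F [ 0.8 -0.2  0.8] w 0.0748 g 0.0
72.77285045889741
in box ((34.39537048339844, 0.36048126220703125), (41.59709548950195, 52.00031661987305), 84.58944702148438)
in box ((-30.92990493774414, -1.3178482055664062), (41.617435455322266, 52.07467269897461), 84.63240051269531)
cover ((474.943603515625, 250.3831329345703), (57.59677505493164, 102.42874908447266), 2.843768358230591)
cover ((806.3050537109375, 254.25025939941406), (58.59305953979492, 57.848941802978516), 88.25341796875)
cover ((1068.472412109375, -246.63638305664062), (348.8022766113281, 223.35647583007812), 87.72138977050781)
```

View pics/t10.png

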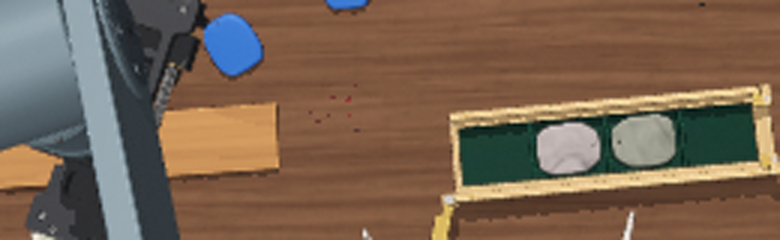

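Both jade tablets lie flat in the two middle pockets, pink at (568,148) and green at (643,140). Now fetch the cover, with its rear end at y≈0.199 and grip point at about (0.468, 0.399).

Call:
arm_command(
  grip=[1,1,1,1,1,1,1,1,1,1],
  xyz=[
    [0.005,0.13,0],
    [0.005,0.13,0],
    [0.005,0.13,0],
    [0,0.13,-0.08],
    [0,0,-0.13],
    [0,0,-0.13],
    [0,0,-0.13],
    [0,0,-0.13],
    [0,0,-0.07],
    [0,0,0],
  ],
  yaw=[0.0187,0.0187,0.0187,0,0,0,0,0,0,0],
  newtons=10,
)

```text
clock: 31.63
position: [0.4669, 0.3957, 0.0041]
orientation: [-2.17, -2.27, 0.006]
force: [1.4, 0.6, 0.1]
width: 0.0884
gripper_force: 0.2
```

Run:
```python
from m import *
s=st();print(np.degrees(2*np.arctan2(s['orientation'][1],s['orientation'][0]))%360)
go([.468,.399,.0015],s)
```

```text
31.63 [0.4669 0.3957 0.0041] [-2.17  -2.27   0.006] F [1.4 0.6 0.1] w 0.0884 g 0.2
92.59478803728899
need [ 0.0043  0.0134 -0.0106]
```

Call:
arm_command(
  grip=[1,1,1,1,1,1,1,1,1,1],
  xyz=[
    [0.004,0.012,-0.008],
    [0,0,0],
    [0,0,0],
    [0,0,0],
    [0,0,0],
    [0,0,0],
    [0,0,0],
    [0,0,0],
    [0,0,0],
    [0,0,0],
  ],
  yaw=[0.001,0,0,0,0,0,0,0,0,0],
)

```text
clock: 32.47
position: [0.4694, 0.3998, 0.0064]
orientation: [2.163, 2.279, 0.0]
force: [-0.7, 0.0, 0.6]
width: 0.088
gripper_force: 0.0
```

Call:
arm_command(
  grip=[1,1,0.5,0.5,0.5,0.5,0.5,0.5,0.5,0.5],
  xyz=[
    [-0.004,0,-0.01],
    [0,0,-0.01],
    [0,0,0],
    [0,0,0],
    [0,0,0],
    [0,0,0],
    [0,0,0],
    [0,0,0],
    [0,0,0],
    [0,0,0],
  ],
  yaw=[0,0,0,0,0,0,0,0,0,0],
)

```text
clock: 33.3
position: [0.4684, 0.3999, 0.0015]
orientation: [2.163, 2.279, 0.0]
force: [0.0, -0.8, 0.5]
width: 0.0578
gripper_force: 10.0
```

Call:
arm_command(
  grip=[0.5,0.5,0.5,0.5,0.5,0.5,0.5,0.5,0.5,0.5],
  xyz=[
    [0,0,0],
    [0,0,0],
    [0,0,0],
    [0,0,0],
    [0,0,0.03],
    [0,0,0.05],
    [0,0,0.05],
    [0,0,0.05],
    [0,0,0.05],
    [0,0,0],
  ],
  yaw=[0,0,0,0,0,0,0,0.0013,0.0013,0.0013],
  newtons=60,
)

```text
clock: 34.13
position: [0.4705, 0.4012, 0.0631]
orientation: [2.132, 2.305, 0.009]
force: [1.6, -0.2, -0.0]
width: 0.0562
gripper_force: 60.0
```

Run:
```python
from m import *
s=st();print(np.degrees(2*np.arctan2(s['orientation'][1],s['orientation'][0]))%360)
c=cam('top');a=get_image('top');hsv=cv2.cvtColor(a,cv2.COLOR_RGB2HSV)
m=((hsv[...,0]<18)&(hsv[...,1]>110)&(hsv[...,2]>150)).astype(np.uint8)
for z in (.055,.065):
  for k in cv2.findContours(m,0,2)[0]:
    P=ray(c,k.reshape(-1,2),z)[:,:2]
    if cv2.contourArea(k)>300 and P[:,0].max()<.55: print(z,'cover',cv2.minAreaRect((P*1000).astype(np.float32)))
# side: rear edge height -> lowest row of cover colour
c=cam('side');a=get_image('side');hsv=cv2.cvtColor(a,cv2.COLOR_RGB2HSV)
m=((hsv[...,0]<18)&(hsv[...,1]>150)&(hsv[...,2]>150)).astype(np.uint8)
for k in cv2.findContours(m,0,2)[0]:
    if cv2.contourArea(k)>150: print('side',cv2.boundingRect(k))
for z in(.045,.055,.065): print(z,proj(c,[[.478,.199,z]]).round(1))
go([*w(.173),.055],s)
```

```text
34.13 [0.4705 0.4012 0.0631] [2.132 2.305 0.009] F [ 1.6 -0.2 -0. ] w 0.0562 g 60.0
94.44619863337643
0.055 cover ((479.4365539550781, 301.9210205078125), (57.988040924072266, 199.93898010253906), 3.8286478519439697)
0.065 cover ((478.21893310546875, 299.49652099609375), (57.52984619140625, 198.35911560058594), 3.8286375999450684)
side (427, 224, 133, 104)
side (459, 179, 101, 122)
side (238, 142, 20, 28)
0.045 [[245.5 174.1]]
0.055 [[245.3 171.2]]
0.065 [[245.1 168.3]]
need [-0.0807 -1.2691 -0.0325]
```

The cover is held level at yaw 93.8°. Carry it back over the box.

Call:
arm_command(
  grip=[0.5,0.5,0.5,0.5,0.5,0.5,0.5,0.5,0.5,0.5],
  xyz=[
    [-0.006,-0.05,0.02],
    [-0.006,-0.09,0.02],
    [-0.006,-0.1,0],
    [-0.006,-0.1,0],
    [-0.006,-0.1,0],
    [-0.006,-0.1,0],
    [-0.006,-0.1,0],
    [-0.006,-0.1,0],
    [-0.006,-0.1,0],
    [-0.006,-0.1,0],
  ],
  yaw=[0,0,0,0,0,0,0,0,0,0],
)

```text
clock: 35.07
position: [0.452, 0.163, 0.0683]
orientation: [-2.134, -2.304, 0.002]
force: [0.5, 0.1, 0.1]
width: 0.0567
gripper_force: 60.0
```

Call:
arm_command(
  grip=[0.5,0.5,0.5,0.5,0.5,0.5,0.5,0.5,0.5,0.5],
  xyz=[
    [-0.006,-0.1,0],
    [-0.006,-0.1,0],
    [-0.006,-0.08,0],
    [0,-0.045,0],
    [0,0,0],
    [0,0,0],
    [0,0,0],
    [0,0,0],
    [0,0,0],
    [0,0,0],
  ],
  yaw=[0,0,0,0,0,0,0,0,0,0],
)

```text
clock: 35.9
position: [0.4487, 0.0842, 0.0688]
orientation: [-2.133, -2.306, 0.0]
force: [1.0, -0.3, -0.6]
width: 0.0565
gripper_force: 60.0
```

```bash
cat > cv.py <<'E'
from m import *
def cover(z,nm='top'):
    c=cam(nm);a=get_image(nm);hsv=cv2.cvtColor(a,cv2.COLOR_RGB2HSV)
    m=((hsv[...,0]<17)&(hsv[...,1]>125)&(hsv[...,2]>150)).astype(np.uint8)
    m=cv2.morphologyEx(m,2,np.ones((3,3)))
    for k in cv2.findContours(m,0,2)[0]:
        P=ray(c,k.reshape(-1,2),z)[:,:2]
        if cv2.contourArea(k)>200 and P[:,0].max()<.56: print(nm,'cover in box frame',cv2.minAreaRect(((P-T0)@RB*1000).astype(np.float32)),'bbox',cv2.boundingRect(k))
E
python3 - <<'E'
from cv import *
s=st();print(np.degrees(2*np.arctan2(s['orientation'][1],s['orientation'][0]))%360,b(s['position']))
cover(.078);cover(.078,'side')
cs=cam('side')
for z in(.06,.07,.08):print(z,proj(cs,[[*w(-.027),z]]).round(1),proj(cs,[[*w(-.027,.029),z]]).round(1),proj(cs,[[*w(-.027,-.029),z]]).round(1))
go([*w(.173),.03],s)
E
```

```text
35.9 [0.4487 0.0842 0.0688] [-2.133 -2.306  0.   ] F [ 1.  -0.3 -0.6] w 0.0565 g 60.0
94.45739713294626 [0.17348847 0.00161077]
top cover in box frame ((51.26384735107422, 1.9987545013427734), (56.69893264770508, 154.03050231933594), 89.80054473876953) bbox (273, 244, 63, 28)
side cover in box frame ((43.552490234375, -0.1805400848388672), (58.890621185302734, 168.75656127929688), 89.77570343017578) bbox (218, 195, 26, 43)
0.06 [[230.8 239.3]] [[218.1 240.1]] [[243.4 238.5]]
0.07 [[230.4 235.9]] [[217.6 236.7]] [[243.1 235.1]]
0.08 [[230.  232.5]] [[217.1 233.3]] [[242.8 231.7]]
need [ 0.0066 -0.0015 -0.1551]
```

Call:
arm_command(
  grip=[0.5,0.5,0.5,0.5,0.5,0.5,0.5,0.5,0.5,0.5],
  xyz=[
    [0.0066,0,-0.02],
    [0,0,-0.04],
    [0,0,-0.04],
    [0,0,-0.03],
    [0,0,-0.02],
    [0,0,-0.015],
    [0,0,-0.01],
    [0,0,-0.005],
    [0,0,0],
    [0,0,0],
  ],
  yaw=[-0.001,0,0,0,0,0,0,0,0,0],
)

```text
clock: 36.83
position: [0.4508, 0.0836, 0.0241]
orientation: [2.142, 2.298, 0.0]
force: [-0.1, 0.4, -0.7]
width: 0.0565
gripper_force: 60.0
```

Run:
```python
from cv import *
s=st();print(np.degrees(2*np.arctan2(s['orientation'][1],s['orientation'][0]))%360,b(s['position']))
cover(.028);cover(.028,'side')
```

```text
36.83 [0.4508 0.0836 0.0241] [2.142 2.298 0.   ] F [-0.1  0.4 -0.7] w 0.0565 g 60.0
94.02644277804305 [ 0.17264923 -0.00038014]
top cover in box frame ((50.04029846191406, 0.1160125732421875), (57.867919921875, 154.26304626464844), 89.36937713623047) bbox (274, 246, 61, 27)
side cover in box frame ((50.878143310546875, 0.7171115875244141), (58.537635803222656, 168.0699005126953), 89.64860534667969) bbox (220, 209, 25, 44)
```

Well aligned (y≈0.1 mm, yaw within 0.6°). Lower onto the ledges.

Call:
arm_command(
  grip=[0.5,0.5,0.5,0.5,0.5,0.5,0.5,0.5,0.5,0.5],
  xyz=[
    [0,0,-0.008],
    [0,0,-0.008],
    [0,0,-0.008],
    [0,0,-0.006],
    [0,0,0],
    [0,0,0],
    [0,0,0],
    [0,0,0],
    [0,0,0],
    [0,0,0],
  ],
  yaw=[0,0,0,0,0,0,0,0,0,0],
)

```text
clock: 37.77
position: [0.4505, 0.0836, 0.0164]
orientation: [2.142, 2.298, 0.0]
force: [-0.2, 0.2, 0.0]
width: 0.0565
gripper_force: 60.0
```

Call:
arm_command(
  grip=[0.5,0.8,0.8,0.9,0.9,0.9,0.9,0.9,0.9,0.9],
  xyz=[
    [0,0,-0.004],
    [0,0,0],
    [0,0,0],
    [0,0,0],
    [0,0,0.05],
    [0,0,0.1],
    [0,0,0.1],
    [0,0,0.05],
    [0,0,0],
    [0,0,0],
  ],
  yaw=[0,0,0,0,0,0,0,0,0,0],
)

```text
clock: 38.6
position: [0.4511, 0.0835, 0.0908]
orientation: [2.141, 2.297, 0.002]
force: [0.6, -0.5, -0.4]
width: 0.0795
gripper_force: 0.0
```

Call:
arm_command(
  grip=[0,0,0,0,0,0,0,0,0,0],
  xyz=[
    [-0.007,0.1,0],
    [-0.007,0.1,0],
    [-0.007,0.1,0],
    [-0.007,0.1,0],
    [0,0,0],
    [0,0,0],
    [0,0,0],
    [0,0,0],
    [0,0,0],
    [0,0,0],
  ],
  yaw=[0,0,0,0,0,0,0,0,0,0],
)

```text
clock: 39.43
position: [0.4436, 0.1827, 0.0902]
orientation: [-2.144, -2.297, 0.0]
force: [-0.4, -0.1, -0.3]
width: 0.0147
gripper_force: 0.0
```

Run:
```python
from cv import *
s=st();print(np.degrees(2*np.arctan2(s['orientation'][1],s['orientation'][0]))%360,b(s['position']))
cover(.021);cover(.021,'side')
go([*w(.27),.0165],s)
```

```text
39.43 [0.4436 0.1827 0.0902] [-2.144 -2.297  0.   ] F [-0.4 -0.1 -0.3] w 0.0147 g 0.0
93.9465976647545 [ 2.72091338e-01 -2.22037423e-04]
top cover in box frame ((105.70616149902344, -0.4194145202636719), (57.90538024902344, 266.7323303222656), 89.4019775390625) bbox (230, 246, 105, 30)
side cover in box frame ((105.40670776367188, -0.7972183227539062), (60.215965270996094, 272.8197021484375), 89.26524353027344) bbox (220, 190, 26, 64)
need [-0.0003 -0.0084 -0.295 ]
```

The cover lies in its channel at x=0.1056, y≈0. Now push it home from the front end.

Call:
arm_command(
  grip=[0,0,0,0,0,0,0,0,0,0],
  xyz=[
    [0,0,-0.1],
    [0,0,-0.1],
    [0,0,-0.095],
    [0,0,0],
    [0.0034,-0.0479,0],
    [0.0034,-0.0479,0],
    [0.0034,-0.0479,0],
    [0.0034,-0.0479,0],
    [0.0034,-0.0479,0],
    [0,0,0],
  ],
  yaw=[0,0,0,0,0,0,0,0,0,0],
)

```text
clock: 40.37
position: [0.4488, 0.1223, 0.0179]
orientation: [2.143, 2.295, 0.001]
force: [0.8, 0.0, 0.5]
width: 0.0008
gripper_force: 0.0
```

Run:
```python
from cv import *
s=st();print(b(s['position']))
cover(.021);cover(.021,'side')
```

```text
40.37 [0.4488 0.1223 0.0179] [2.143e+00 2.295e+00 1.000e-03] F [0.8 0.  0.5] w 0.0008 g 0.0
[ 0.21140638 -0.00115054]
top cover in box frame ((50.669822692871094, -1.9094257354736328), (57.6553840637207, 236.21400451660156), 89.96417999267578) bbox (258, 244, 92, 30)
side cover in box frame ((53.49012756347656, -1.1284561157226562), (58.95276641845703, 246.6902313232422), 89.54074096679688) bbox (220, 203, 26, 63)
```

Call:
arm_command(
  grip=[0,0,0,0,0,0,0,0,0,0],
  xyz=[
    [0.0034,-0.0479,-0.004],
    [0.0034,-0.0479,0],
    [0.0034,-0.0479,0],
    [0.0034,-0.0479,0],
    [0.0025,-0.032,0],
    [0.0012,-0.016,0],
    [0.0006,-0.008,0],
    [0.0006,-0.008,0],
    [0,0,0],
    [0,0,0],
  ],
  yaw=[0,0,0,0,0,0,0,0,0,0],
)

```text
clock: 41.3
position: [0.4523, 0.0601, 0.0156]
orientation: [-2.142, -2.298, 0.0]
force: [-0.6, -0.7, 0.5]
width: 0.0004
gripper_force: 0.0
```

Run:
```python
from cv import *
s=st();print(b(s['position']))
cover(.021);cover(.021,'side')
```

```text
41.3 [0.4523 0.0601 0.0156] [-2.142 -2.298  0.   ] F [-0.6 -0.7  0.5] w 0.0004 g 0.0
[ 0.14909785 -0.00030621]
top cover in box frame ((-15.554664611816406, -1.5074443817138672), (224.70407104492188, 57.82414245605469), 0.04953053966164589) bbox (286, 242, 87, 30)
side cover in box frame ((-8.638954162597656, 0.19786453247070312), (60.59008026123047, 242.9773712158203), 89.5364761352539) bbox (219, 217, 27, 68)
```

Call:
arm_command(
  grip=[0,0,0,0,0,0,0,0,0,0],
  xyz=[
    [0.0003,-0.004,0],
    [0.0003,-0.004,0],
    [0.0003,-0.004,0],
    [0.0003,-0.004,0],
    [0.0003,-0.004,0],
    [0.0003,-0.004,0],
    [0,0,0],
    [0,0,0],
    [0,0,0],
    [0,0,0],
  ],
  yaw=[0,0,0,0,0,0,0,0,0,0],
)

```text
clock: 42.23
position: [0.4527, 0.0544, 0.0156]
orientation: [-2.142, -2.297, -0.001]
force: [0.4, 5.6, -0.1]
width: 0.0004
gripper_force: 2.6
```

Call:
arm_command(
  grip=[0,0,0,0,0,0,0,0,0,0],
  xyz=[
    [0.0003,-0.004,0],
    [0.0003,-0.004,0],
    [0,0,0],
    [0,0,0],
    [0,0.04,0],
    [0,0.04,0],
    [0,0,0.1],
    [0,0,0.1],
    [0,0,0.1],
    [0,0,0],
  ],
  yaw=[0,0,0,0,0,0,0,0,0,0],
)

```text
clock: 43.07
position: [0.4563, 0.0718, 0.095]
orientation: [2.137, 2.294, 0.007]
force: [0.3, 0.4, -0.5]
width: 0.0
gripper_force: 0.0
```

Run:
```python
from cv import *
s=st();print(b(s['position']))
c=cam('wrist');a=get_image('wrist');np.save('w11.npy',a)
hsv=cv2.cvtColor(a,cv2.COLOR_RGB2HSV)
pin=w(.1395,.036);print('pin',pin)
for q in [2.7,2.8,2.9,3.0]:
    an=TH-np.pi/2+q;k=pin+.04*np.array([np.cos(an),np.sin(an)]);print(q,k)
print(go([*(pin+.04*np.array([np.cos(TH-np.pi/2+2.85),np.sin(TH-np.pi/2+2.85)])),.030],s))
cover(.021,'side')
# latch by top cam: yellow mask
c=cam('top');a=get_image('top');hsv=cv2.cvtColor(a,cv2.COLOR_RGB2HSV)
m=((hsv[...,0]>18)&(hsv[...,0]<32)&(hsv[...,1]>120)&(hsv[...,2]>120)).astype(np.uint8)
q=proj(c,[[.385,.055,.03]])[0].astype(int);print(q)
roi=np.zeros_like(m);roi[q[1]-15:q[1]+15,q[0]-14:q[0]+10]=1
ys,xs=np.nonzero(m*roi);P=ray(c,np.c_[xs,ys],.025)[:,:2];print(len(P));
if len(P):
    print('box',((P-T0)@RB).mean(0),((P-T0)@RB).min(0),((P-T0)@RB).max(0))
```

```text
43.07 [0.4563 0.0718 0.095 ] [2.137 2.294 0.007] F [ 0.3  0.4 -0.5] w 0.0 g 0.0
[ 0.16056445 -0.00511577]
pin [0.41680331 0.04793112]
2.7 [0.37953034 0.06244752]
2.8 [0.37826733 0.05865391]
2.9 [0.37738935 0.05475316]
3.0 [0.37690519 0.05078425]
need [-0.3142 -0.0605 -0.2601]
[-0.31424256 -0.06045309 -0.26012086]
side cover in box frame ((-1.484039306640625, -1.2214927673339844), (273.611083984375, 60.57002258300781), 0.22269530594348907) bbox (219, 211, 27, 77)
[267 288]Traceback (most recent call last):
  File "<stdin>", line 15, in <module>
  File "h.py", line 8, in ray
    u=cv2.undistortPoints(np.array(px,float).reshape(-1,1,2),K,d).reshape(-1,2)
      ~~~~~~~~~~~~~~~~~~~^^^^^^^^^^^^^^^^^^^^^^^^^^^^^^^^^^^^^^^^
cv2.error: OpenCV(4.12.0) /io/opencv/modules/calib3d/src/undistort.dispatch.cpp:347: error: (-215:Assertion failed) CV_IS_MAT(_src) && CV_IS_MAT(_dst) && (_src->rows == 1 || _src->cols == 1) && (_dst->rows == 1 || _dst->cols == 1) && _src->cols + _src->rows - 1 == _dst->rows + _dst->cols - 1 && (CV_MAT_TYPE(_src->type) == CV_32FC2 || CV_MAT_TYPE(_src->type) == CV_64FC2) && (CV_MAT_TYPE(_dst->type) == CV_32FC2 || CV_MAT_TYPE(_dst->type) == CV_64FC2) in function 'cvUndistortPointsInternal'
```

The cover reads home. Re-pinch the knob where it was left.

Call:
arm_command(
  grip=[0.34,0.34,0.34,0.34,0.34,0.34,0.34,0.34,0.34,0.34],
  xyz=[
    [-0.079,-0.016,0],
    [-0.079,-0.016,0],
    [-0.079,-0.016,0],
    [-0.078,-0.015,0],
    [0,0,0],
    [0,0,-0.08],
    [0,0,-0.08],
    [0,0,-0.07],
    [0,0,-0.03],
    [0,0,0],
  ],
  yaw=[0,0,0,0,0,0,0,0,0,0],
  newtons=6,
)

```text
clock: 44.05
position: [0.375, 0.0563, 0.0258]
orientation: [-2.141, -2.297, 0.001]
force: [-11.4, 1.5, 18.1]
width: 0.0272
gripper_force: 9.0
```

Call:
arm_command(
  grip=[0.34,0.05,0.05,0.05,0.05,0.05,0.05,0.05,0.05,0.05],
  xyz=[
    [0,0,0],
    [0,0,0],
    [0,0,0],
    [0,0,0],
    [0,0,0],
    [0,0,0],
    [0,0,0],
    [0,0,0],
    [0,0,0],
    [0,0,0],
  ],
  yaw=[0,0,0,0,0,0,0,0,0,0],
)

```text
clock: 44.88
position: [0.3768, 0.0555, 0.0261]
orientation: [2.14, 2.295, 0.004]
force: [7.7, -0.4, -3.8]
width: 0.0092
gripper_force: 6.0
```

Run:
```python
from cv import *
s=st();p=s['position'][:2];pin=w(.1395,.036)
a0=np.arctan2(p[1]-pin[1],p[0]-pin[0]);print('latch',a0-(TH-np.pi/2),np.hypot(*(p-pin)))
a=np.linspace(a0,TH-np.pi/2-0.02,21)
P=pin+.04*np.c_[np.cos(a),np.sin(a)]
print((np.diff(P,axis=0)/.25).round(4).tolist())
```

```text
44.88 [0.3768 0.0555 0.0261] [2.14  2.295 0.004] F [ 7.7 -0.4 -3.8] w 0.0092 g 6.0
latch 2.883898023550235 0.040741073328291716
[[0.006, 0.0224], [0.0092, 0.0213], [0.0121, 0.0198], [0.0149, 0.0178], [0.0173, 0.0155], [0.0194, 0.0128], [0.021, 0.0099], [0.0222, 0.0067], [0.023, 0.0034], [0.0232, 0.0001], [0.023, -0.0033], [0.0223, -0.0066], [0.0211, -0.0097], [0.0195, -0.0127], [0.0174, -0.0153], [0.015, -0.0177], [0.0123, -0.0197], [0.0093, -0.0213], [0.0061, -0.0224], [0.0028, -0.023]]
```

Call:
arm_command(
  grip=[0.05,0.05,0.05,0.05,0.05,0.05,0.05,0.05,0.05,0.05],
  xyz=[
    [0.008,0,0.014],
    [0.006,0.0224,0],
    [0.0092,0.0213,0],
    [0.0121,0.0198,0],
    [0.0149,0.0178,0],
    [0.0173,0.0155,0],
    [0.0194,0.0128,0],
    [0.021,0.0099,0],
    [0.0222,0.0067,0],
    [0.023,0.0034,0],
  ],
  yaw=[0,0,0,0,0,0,0,0,0,0],
)

```text
clock: 45.72
position: [0.4128, 0.0888, 0.0288]
orientation: [-2.141, -2.298, 0.0]
force: [-2.2, 0.7, -2.3]
width: 0.0093
gripper_force: 6.0
```

Call:
arm_command(
  grip=[0.05,0.05,0.05,0.05,0.05,0.05,0.05,0.05,0.05,0.05],
  xyz=[
    [0.0232,0.0001,0],
    [0.023,-0.0033,0],
    [0.0223,-0.0066,0],
    [0.0211,-0.0097,0],
    [0.0195,-0.0127,0],
    [0.0174,-0.0153,0],
    [0.015,-0.0177,0],
    [0.0123,-0.0197,0],
    [0.0093,-0.0213,0],
    [0,0,0],
  ],
  yaw=[0,0,0,0,0,0,0,0,0,0],
)

```text
clock: 46.55
position: [0.454, 0.0607, 0.0293]
orientation: [2.142, 2.297, 0.0]
force: [0.2, -0.8, 0.2]
width: 0.0098
gripper_force: 6.0
```

Run:
```python
from cv import *
s=st();p=s['position'][:2];pin=w(.1395,.036)
print('latch',np.arctan2(p[1]-pin[1],p[0]-pin[0])-(TH-np.pi/2),np.hypot(*(p-pin)))
go([*w(.1395,-.004),.029],s)
```

```text
46.55 [0.454  0.0607 0.0293] [2.142 2.297 0.   ] F [ 0.2 -0.8  0.2] w 0.0098 g 6.0
latch 0.261561500799018 0.039353780335440076
need [ 0.0108 -0.04   -0.0012]
```

Call:
arm_command(
  grip=[0.05,0.05,0.05,0.05,0.05,0.05,0.05,0.05,0.05,0.05],
  xyz=[
    [0.005,-0.018,0],
    [0.003,-0.012,0],
    [0.002,-0.008,0],
    [0.001,-0.006,0],
    [0,-0.004,0],
    [0,-0.003,0],
    [0,0,0],
    [0,0,0],
    [0,0,0],
    [0,0,0],
  ],
  yaw=[0,0,0,0,0,0,0,0,0,0],
)

```text
clock: 47.38
position: [0.4564, 0.0491, 0.0293]
orientation: [2.142, 2.298, 0.0]
force: [1.5, 0.5, 0.4]
width: 0.0091
gripper_force: 6.0
```

Run:
```python
from cv import *
s=st();p=s['position'][:2];pin=w(.1395,.036)
print('latch',np.arctan2(p[1]-pin[1],p[0]-pin[0])-(TH-np.pi/2),np.hypot(*(p-pin)))
```

```text
47.38 [0.4564 0.0491 0.0293] [2.142 2.298 0.   ] F [1.5 0.5 0.4] w 0.0091 g 6.0
latch -0.040250923068367514 0.03957340057118193
```

Call:
arm_command(
  grip=[0.05,0.05,0.05,0.05,0.05,0.05,0.05,0.05,0.05,0.05],
  xyz=[
    [0,-0.004,0],
    [0,-0.004,0],
    [0,0,0],
    [0,0,0],
    [0,0,0],
    [0,0,0],
    [0,0,0],
    [0,0,0],
    [0,0,0],
    [0,0,0],
  ],
  yaw=[0,0,0,0,0,0,0,0,0,0],
)

```text
clock: 48.22
position: [0.4564, 0.0477, 0.0293]
orientation: [2.142, 2.298, 0.002]
force: [2.1, 4.3, 0.3]
width: 0.0091
gripper_force: 6.0
```

The stop is felt, so the latch is shut. Release, retreat upwards and away, and check.

Call:
arm_command(
  grip=[0.05,0.3,0.34,0.34,0.34,0.34,0.34,0.34,0.34,0.34],
  xyz=[
    [0,0,0],
    [0,0,0],
    [0,0,0],
    [0,0,0],
    [0,0,0.08],
    [0,0,0.12],
    [0,0,0.14],
    [0,0,0.14],
    [0,0,0.14],
    [0,0,0.14],
  ],
  yaw=[0,0,0,0,0,0,0,0,0,0],
)

```text
clock: 49.05
position: [0.4552, 0.0471, 0.2206]
orientation: [-2.142, -2.298, 0.001]
force: [0.3, 0.4, 0.2]
width: 0.0298
gripper_force: 0.0
```

Call:
arm_command(
  grip=[0.34,0.34,0.34,0.34,0.34,0.34,0.34,0.34,0.34,0.34],
  xyz=[
    [0,-0.03,0.12],
    [0,-0.05,0.1],
    [0,-0.05,0.05],
    [0,-0.05,0],
    [0,-0.05,0],
    [0,-0.05,0],
    [0,-0.05,0],
    [0,0,0],
    [0,0,0],
    [0,0,0],
  ],
  yaw=[0,0,0,0,0,0,0,0,0,0],
)

```text
clock: 49.88
position: [0.4558, -0.035, 0.2864]
orientation: [-2.142, -2.297, 0.0]
force: [0.2, 0.4, -0.5]
width: 0.0294
gripper_force: 0.0
```

Run:
```python
from cv import *
s=st();c=cam('wrist');a=get_image('wrist');np.save('w12.npy',a);hsv=cv2.cvtColor(a,cv2.COLOR_RGB2HSV)
# expected pixels, undoing the wrist bias
d=np.array([.0042,.0016,0])
for q in(0,.1,.2):
    an=TH-np.pi/2+q;k=np.r_[w(.1395,.036)+.04*np.array([np.cos(an),np.sin(an)]),.0405]+d;print('knob px',q,proj(c,[k])[0].round(1))
print('pin px',proj(c,[np.r_[w(.1395,.036),.03]+d])[0])
kp=proj(c,[np.r_[w(.1395,-.004),.0405]+d])[0].astype(int)
m=((hsv[...,0]>17)&(hsv[...,0]<32)&(hsv[...,1]>125)&(hsv[...,2]>110)).astype(np.uint8)
roi=np.zeros_like(m);roi[max(0,kp[1]-30):kp[1]+25,kp[0]-60:kp[0]+30]=1
n,l,stt,ce=cv2.connectedComponentsWithStats(m*roi)
for i in range(1,n):
    if stt[i,4]>15: print(stt[i],ce[i].round(1))
m=((hsv[...,0]<17)&(hsv[...,1]>110)&(hsv[...,2]>150)).astype(np.uint8);m=cv2.morphologyEx(m,2,np.ones((5,5)))
k=max(cv2.findContours(m,0,2)[0],key=cv2.contourArea)
print('cover wrist',cv2.minAreaRect(((ray(c,k.reshape(-1,2),.021)[:,:2]-d[:2]-T0)@RB*1000).astype(np.float32)))
cover(.021,'side')
```

```text
49.88 [ 0.4558 -0.035   0.2864] [-2.142 -2.297  0.   ] F [ 0.2  0.4 -0.5] w 0.0294 g 0.0
knob px 0 [285.4  80.8]
knob px 0.1 [285.2  76.6]
knob px 0.2 [284.6  72.5]
pin px [246.11041873  81.12387187]
[267  79  16  13 104] [273.8  85.4]
cover wrist ((-2.9538726806640625, 1.5187664031982422), (59.476295471191406, 267.1251525878906), 89.9352035522461)
side cover in box frame ((-1.571319580078125, -0.16747283935546875), (59.977447509765625, 274.129150390625), 89.53750610351562) bbox (219, 211, 27, 77)
```

Run:
```python
from cv import *
c=cam('wrist');a=np.load('w12.npy');hsv=cv2.cvtColor(a,cv2.COLOR_RGB2HSV)
m=((hsv[...,0]>17)&(hsv[...,0]<34)&(hsv[...,1]>80)&(hsv[...,2]>110))
for y in range(66,104):print(y,''.join('#' if v else '.' for v in m[y,235:325]))
for x in (.1355,.1435): print(proj(c,[np.r_[w(x,-.011),.0255]+[.0042,.0016,0],np.r_[w(x,.036),.0255]+[.0042,.0016,0]]).round(1).tolist())
```

```text
66 ..........................................................................................
67 ..........................................................................................
68 ..........................................................................................
69 ..........................................................................................
70 ..........................................................................................
71 ..........................................................................................
72 ..........................................................................................
73 ..........................................................................................
74 ..........................................................................................
75 ..........................................................................................
76 ..........................................................................................
77 ...............................................................
[... 1837 characters left out ...]
......................................................................
98 ........#.................................................................................
99 .............#............................................................................
100 .............#............................................................................
101 ...........#.##...........................................................................
102 .........###.#.............................................................##.............
103 ........####.#.............................................................###............
[[291.6, 85.3], [246.4, 85.4]]
[[291.7, 77.4], [246.3, 77.4]]
```

The latch bar lies square across the end with its strip over the cover. The cover is home and the arm is clear, so I'm handing in.

```bash
python3 -c "
from bench import manip
print(manip.close_job())"
```

```text
the job is handed in; nothing more can be done
None
```

I handed the job in at about 50 s: both loose jade tablets are in pockets, the cover is home under the noses and the latch is shut, by my measurements; I saw no verdict on the judging.

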